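Hang the surplus gauges on the photo stand

TASK

Get the gauges ready for their inventory photograph: crank the handwheel until the red pointer of the hook rail stands on the yellow loading mark and let it rest there; then, with the rail at that mark, hang every gauge on the table by its loop on a hook of its own with the dial facing outward, away from the rail. When all are hanging, crank the rail, gauges and all, until the pointer rests on the green camera mark; leave the jar, the screwdriver and the brass weight where they are.

Things in the scene. Friction and masses are not known exactly. Their poses are not given: they have to be found in the camera images.
- carriage (a joint): position (m) of the hook carriage along the stand's own x axis, 0 to 0.085; moved only by the handwheel through a screw: 20 mm per full turn, growing when the wheel is turned clockwise seen from above. It stays where it is left.
- wheel_axis (a point): point on the vertical axis of the black flat handwheel (112 mm across, its top face at z = 57 mm), at half the height of the crank knob. Axes are the stand's: x along the hook rail (the way the carriage joint grows), y from the hook tips to the rail. The wheel turns about vertical; it takes about 2 N at the knob; the carriage's end stops are the wheel's.
- knob (a point): centre of the red upright crank knob on the handwheel: a cylinder 22 mm across and 45 mm high (z = 58 to 103 mm), 43 mm from the wheel's axis. It spins freely on its own pin, so it can be gripped from above and led round in circles without turning the gripper.
- pointer (a point): tip of the red pointer of the carriage, 66 mm above the table, at the scale strip behind the hook rail. Axes are the stand's.
- mark_yellow: yellow clip (LOADING position) on the scale strip, a band 8 mm wide along the stand's x; origin at the middle of the band, axes those of the stand (x along the scale). The pointer is on the mark when its x offset in this frame is within the band.
- mark_green: green clip (CAMERA position) on the same scale strip, like the yellow one. Either clip may be the farther one.
- rail (a point): middle of the front face of the aluminium hook rail, at the height of the hook rods' axes (170 mm). Its y axis points backwards, into the rail; the hooks point along its -y, which is 'outward', towards the photo camera.
- hook0 (a point): hook 0: point on the axis of the horizontal steel hook rod (8 mm thick), 55 mm out from the rail's face, where a gauge should hang. The rod runs 85 mm out from the rail and ends in a tip that leans 7 mm on outward and turns up to 16 mm above the rod's axis. Axes as rail. Hooks ride on the carriage.
- hook1 (a point): hook 1: as hook 0, 75 mm farther along the rail's x than the one before. Point on the rod axis 55 mm out from the rail.
- hook2 (a point): hook 2: as hook 0, 75 mm farther along the rail's x than the one before. Point on the rod axis 55 mm out from the rail.
- hook3 (a point): hook 3: as hook 0, 75 mm farther along the rail's x than the one before. Point on the rod axis 55 mm out from the rail.
- gauge0_mid (a point): gauge 0: grey desk gauge, 0.3 to 0.55 kg, heavy in the foot, 162 mm high, standing on a 60 (x) x 56 (y) x 12 mm foot; this point is on its upright centre line, 81 mm above its underside. Its own -x side is the marked face: white dial, red needle, a yellow strip on the front of the housing's top and a yellow sticker on the stem; the back is plain grey. Gauges 1 to 3 are the same. May be absent.
- gauge1_mid (a point): gauge 1: same as gauge 0. All gauges: the housing is 40 (x) x 56 (y) mm, up to 70 mm above the underside; above it a square loop, open front to back, 10 mm deep in x: opening 40 mm wide (y) and 40 mm high (70 to 110 mm above the underside), closed above by a crossbar from 110 to 120 mm. May be absent.
- gauge2_mid (a point): gauge 2: same as gauge 0. All gauges: on the crossbar stands a black grip stem 14 (x) x 22 (y) mm, from 120 to 162 mm above the underside, to be pinched from above. May be absent.
- gauge3_mid (a point): gauge 3: same as gauge 0. All gauges: it hangs with the underside of the crossbar (110 mm above the gauge's underside) on a hook rod, the hook passing through the loop. May be absent.
- jar: bystander: closed glass jar, 48 mm across, 75 mm high, standing among the gauges; origin at the centre of its foot.
- screwdriver: bystander: screwdriver, 170 mm long, lying flat; origin under its middle.
- weight: bystander: brass weight, 60 mm across, 50 mm high; origin under its centre.

How it is judged:
By the outcome, as a careful person would: the job done as asked, in the order asked, and still so for the second after the job is handed in, with the robot touching nothing.
Of gauge0, gauge1, gauge2, gauge3 only 2 to 4 are there at a start; the rules pass over those that are not, and their reading is None.
At some moment in a run one of gauge0, gauge1, gauge2, gauge3 may be knocked a few centimetres aside while the robot is not near it.
It also fails if it takes over 210 s, if anything falls off the work surface, if the arm or the gripper's body presses on something with over 40 N, if the wrist force passes 120 N, or if a joint passes its speed limit or range.

ROBOT

A 6-joint arm with a two-finger parallel gripper is mounted at the origin on the work surface. World frame = base frame: x ahead of the robot, y to its left, z up, the work surface at z = 0. Lengths are in m, angles in rad, forces in N, time in s.
With the tool pointing down it reaches from about 0.375 to 0.975 m from the base axis. Payload 3.8 kg.
Tool frame: the origin (TCP) lies on the centre line of the jaws, within the pads' length; the fingertips stand 22 mm ahead of it and the grasp point (between the pads) lies 3 mm ahead of it; x points along the fingers, y is the direction in which the jaws open and shut, and the axes are right-handed (so a half turn about x gives the same grasp; the last joint's range is limited). The gripper opens to 85 mm and grips with 20 to 120 N. Pads are 22 mm wide; open, the fingers measure 114 mm over their backs; the gripper's body (76 mm by 85 mm) begins 54 mm behind the grasp point. The pads swing forward as they close: fully open they stand 13 mm farther back than shut.
Start: joints at [-1.244, 0.264, 1.604, -0, 1.274, -0.037], TCP at [0.24, -0.631, 0.225] pointing down, gripper open.
Joint ranges: [-2.63, 2.63], [-0.94, 2.18], [0.31, 2.57], [-1.31, 4.45], [0, 2.66], [-2.55, 2.55]. Speed limits (rad/s): [2.57, 2.57, 3.14, 3.14, 3.14, 3.14].

INTERFACE

Orientations are given as a rotation vector (axis times angle).
In Python, from workcell import monitor, eyes, finish_job gives the robot as it stands. The module is installed in compiled form; this text tells all that it offers.
- The arm moves only by the tool play_rows, never from a script. Its argument "deltas" is a list of rows, each an object of numbers: "wx", "wy", "wz": the turn, a rotation vector about the world's x, y, z in degrees; "x", "y", "z": the shift along the world's x, y, z in mm; "fingers": the closure, from -1 (fully open) to 1 (shut), so that 0 is half open. A call has 1 to 20 rows; each row is the pose to reach, as a shift and turn from the pose commanded when the call began; what a row does not reach only later rows make up. A row lasts 1/8 s, in which the tool goes at most 62.5 mm and 10.7 degrees, less where a joint would pass 70% of its speed; a pose out of reach is approached as far as the arm can. A call with a gripper value outside its range is refused whole. The fingers move at their own pace and stop on an object; "grip_force" is the grip in N (left out, the last holds). Time passes only in rows, so rows that repeat a pose let the fingers close. It gives the time, the measured TCP pose, the force and the opening at its end, in the units of the state.
- monitor.read_state(): the state, without advancing time (a new reading comes with each control period).
- eyes.read_camera(name): name is "side" or "top"; returns a dict with "frame" (480x640x3 uint8, red, green, blue), "depth" (480x640 float32, m along the optical axis (not along the pixel's ray), 0 where there is no reading), "K" (3x3 intrinsics, pixels), "view" (4x4, takes a point from world to camera coordinates). Camera axes: x right, y down, z forward; pixel columns grow to the right and rows downward; lengths in m; the calibration is good to about 2 mm. A picture is of the moment at which its call begins.
- finish_job(): hands the job in, once; it reports no verdict.
The state is a dict: "time": time; "q": joint angles; "joint_vel": joint speeds; "joint_torque": joint torques, N m; "tool_pos": TCP position; "tcp_rot": TCP orientation; "wrist_force": force on the tool from outside, world axes, zero at the start; "torque": the same for the moment, N m; "width": opening from 0.0 (shut) to 1.0 (fully open).
Only numpy, scipy, OpenCV 4.12 (cv2) and the standard library are available. Lean on these libraries where they do the work, as an engineer would, in place of code of your own. Each camera call takes 0.05 s, during which the arm holds its last target.

## Working session

There is one attempt and no reset: what is moved stays moved. The work goes in short steps, Python scripts to look and compute and a tool call to move; the robot and the scene stay as the last step left them, time stands still between calls to the robot, and variables do not carry over. Pictures are saved under pics/ and viewed, and the job is handed in when it is done.

Besides the shell and the picture viewer there is one more tool, called after ">>>" by a JSON object that holds its "op" and its "data". play_rows: Moves the arm, as the interface text tells. Its arguments: {"type":"object","properties":{"deltas":{"type":"array"},"grip_force":{"type":"number"}},"required":["deltas"]}

```bash
mkdir -p pics
cat > h.py <<'E'
import numpy as np, cv2
from workcell import monitor, eyes
def cap(n,tag):
    c=eyes.read_camera(n); np.savez(f'{n}_{tag}.npz',**{k:c[k] for k in('frame','depth','K','view')})
    cv2.imwrite(f'pics/{n}_{tag}.png',c['frame'][:,:,::-1]); return c
def cloud(c):
    d=c['depth'];K=c['K'];v,u=np.mgrid[0:480,0:640]
    P=np.stack([(u-K[0,2])/K[0,0]*d,(v-K[1,2])/K[1,1]*d,d,np.ones_like(d)],-1)
    W=(P@np.linalg.inv(c['view']).T)[...,:3]; W[d==0]=np.nan; return W
def pix(c,p):
    q=c['view']@np.r_[p,1]; q=c['K']@q[:3]; return q[:2]/q[2]
E
python3 - <<'E'
from h import *
for n in('side','top'):
    c=cap(n,'0'); print(n,c['K'].tolist(),np.round(np.linalg.inv(c['view']),3).tolist())
s=monitor.read_state(); print(s)
E
```

```text
side [[512.4043637221716, 0.0, 313.9000536557682], [0.0, 512.4043637221716, 234.96885759701743], [0.0, 0.0, 1.0]] [[-0.829, -0.398, 0.394, -0.013], [-0.559, 0.608, -0.564, 0.721], [-0.015, -0.687, -0.726, 1.125], [0.0, 0.0, 0.0, 1.0]]
top [[476.2119653763655, 0.0, 314.7803982721913], [0.0, 476.2119653763655, 235.11534665484342], [0.0, 0.0, 1.0]] [[0.007, -0.989, 0.149, 0.356], [-1.0, -0.011, -0.026, -0.027], [0.027, -0.148, -0.989, 1.147], [0.0, 0.0, 0.0, 1.0]]
{'time': 0.1, 'q': array([-1.24389691e+00,  2.64679238e-01,  1.60525073e+00,  1.09041433e-06,
        1.27370208e+00, -3.69103144e-02]), 'joint_vel': array([ 0.0017212 , -0.00175514, -0.00164244, -0.0009807 ,  0.00162333,
        0.00054786]), 'joint_torque': array([ 3.46551478e-04, -5.16707003e+01, -3.68590736e+01, -1.20449149e-04,
        6.25062399e-03, -6.21787422e-06]), 'tool_pos': array([ 0.23996374, -0.63017854,  0.2234784 ]), 'tcp_rot': array([ 2.02352042,  0.3743343 , -2.02412465]), 'wrist_force': array([0.07469957, 0.23625365, 0.0938634 ]), 'torque': array([-0.01819078,  0.0064346 ,  0.02255812]), 'width': 0.9995655276767166}
```

View pics/side_0.png

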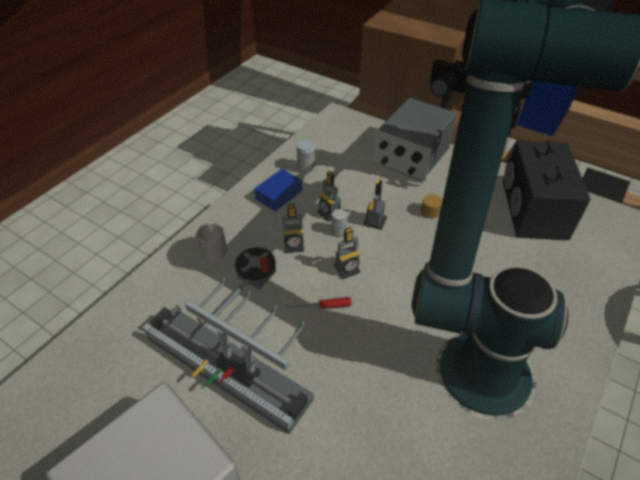

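View pics/top_0.png

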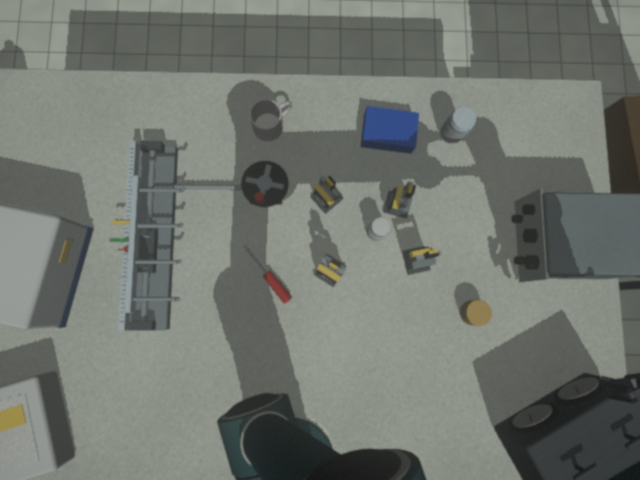

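Run:
```python
from h import *
c=np.load('top_0.npz'); f=c['frame'][:,:,::-1]
cv2.imwrite('pics/z1.png',cv2.resize(f[130:340,95:305],None,fx=2.8,fy=2.8,interpolation=cv2.INTER_CUBIC))
cv2.imwrite('pics/z2.png',cv2.resize(f[160:300,290:460],None,fx=4,fy=4,interpolation=cv2.INTER_CUBIC))
c=np.load('side_0.npz'); f=c['frame'][:,:,::-1]
cv2.imwrite('pics/z3.png',cv2.resize(f[220:440,130:370],None,fx=2.7,fy=2.7,interpolation=cv2.INTER_CUBIC))
cv2.imwrite('pics/z4.png',cv2.resize(f[160:290,230:400],None,fx=4,fy=4,interpolation=cv2.INTER_CUBIC))
```

```text
(no output)
```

View pics/z1.png

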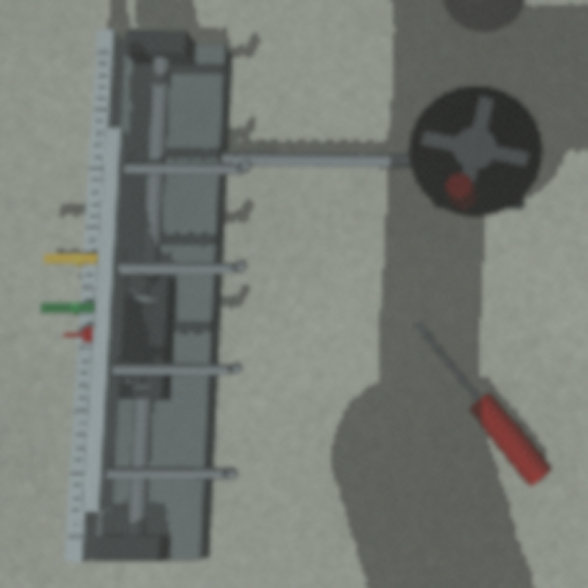

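View pics/z2.png

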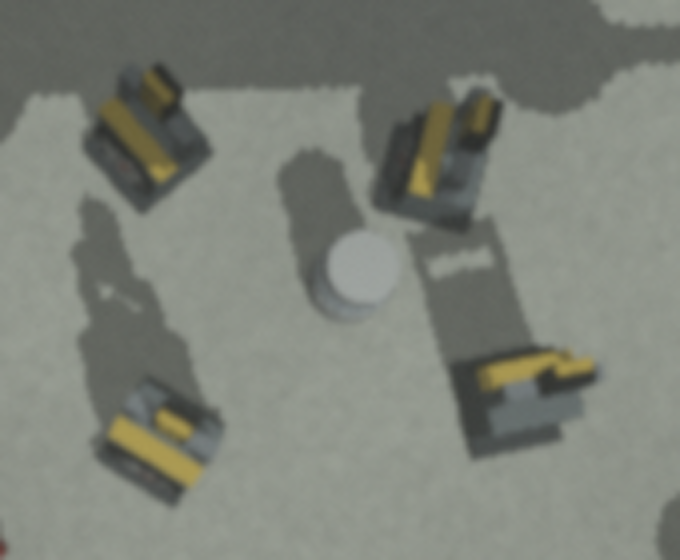

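View pics/z3.png

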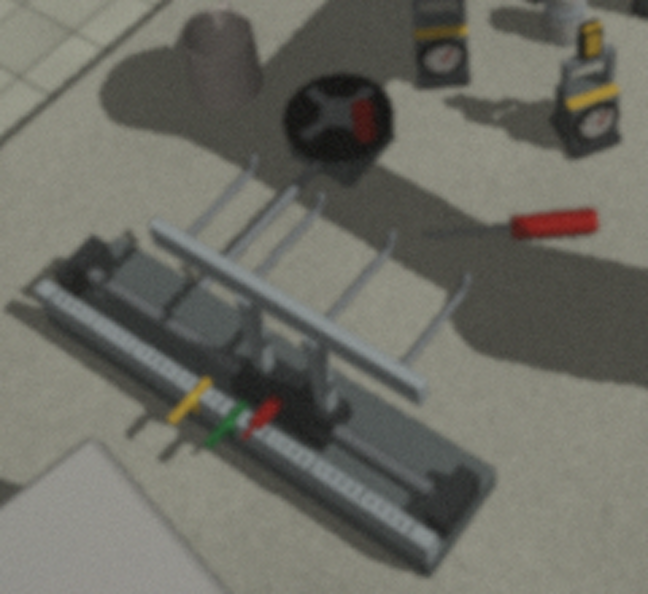

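View pics/z4.png

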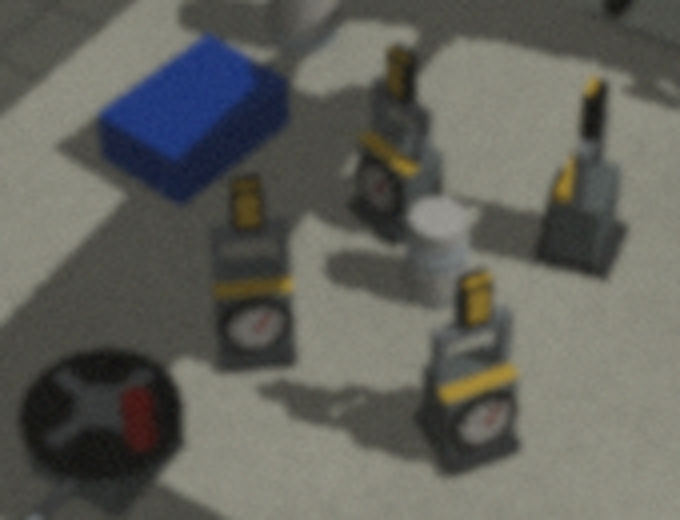

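```bash
cat >> h.py <<'E'
def clusters(mask,minn=15):
    n,l,s,ct=cv2.connectedComponentsWithStats(mask.astype(np.uint8),connectivity=8)
    return [l==i for i in range(1,n) if s[i,4]>=minn]
def merged(cs):
    P=[];C=[]
    for c in cs:
        W=cloud(c).reshape(-1,3); k=~np.isnan(W[:,0]); P.append(W[k]);C.append(c['frame'].reshape(-1,3)[k].astype(int))
    return np.vstack(P),np.vstack(C)
def gauges(cs,region=(0.2,0.8,-0.45,0.12),zoff=0):
    """find gauges: stems z .12-.165; yaw via front yellow"""
    out=[]
    for name,c in cs.items():
        W=cloud(c)
        m=(W[...,2]>.132+zoff)&(W[...,2]<.172+zoff)&(W[...,0]>region[0])&(W[...,0]<region[1])&(W[...,1]>region[2])&(W[...,1]<region[3])
        for k in clusters(m,12):
            out.append((name,np.round(W[k].mean(0),4),np.round(np.ptp(W[k],axis=0),4),k.sum()))
    return out
E
python3 - <<'E'
from h import *
cs={n:np.load(n+'_0.npz') for n in('top','side')}
for o in gauges(cs): print(*o)
for n,c in cs.items():
    W=cloud(c); f=c['frame'].astype(int)
    print(n)
    R,G,B=f[...,0],f[...,1],f[...,2]
    yel=(R>110)&(G>80)&(B<70)&(R-B>70); red=(R>90)&(G<60)&(B<60); gre=(G>70)&(G-R>30)&(G-B>20)
    for nm,m in(('y',yel),('r',red),('g',gre)):
        for k in clusters(m,5):
            vv,uu=np.nonzero(k); w=np.nanmedian(W[k],0)
            print(nm,k.sum(),uu.mean().round(1),vv.mean().round(1),w.round(4))
E
```

```text
top [ 0.6188 -0.0843  0.1566] [0.0247 0.0219 0.0324] 101
top [ 0.6043 -0.2565  0.1558] [0.0226 0.017  0.0339] 105
top [ 0.4678 -0.2985  0.1568] [0.0156 0.0231 0.0349] 99
top [ 0.4418 -0.0921  0.1587] [0.0205 0.0229 0.0303] 87
side [ 0.6072 -0.2537  0.1523] [0.0221 0.0218 0.0345] 89
side [ 0.4695 -0.2947  0.1533] [0.0178 0.0263 0.0383] 77
side [ 0.6217 -0.08    0.1525] [0.0218 0.0255 0.0351] 94
side [ 0.4434 -0.0885  0.1522] [0.0223 0.0241 0.0359] 109
top
r 169 275.6 283.3 [0.4106 0.0378 0.023 ]
g 46 119.5 239.4 [0.505  0.3884 0.0615]
side
y 150 432.5 200.8 [ 0.3451 -0.4302  0.0519]
y 10 330.5 201.0 [ 0.5941 -0.238   0.074 ]
y 17 370.8 205.5 [ 0.4825 -0.2881  0.0748]
y 10 348.7 229.8 [ 0.4418 -0.0889  0.1661]
y 23 349.3 235.9 [ 0.4394 -0.0894  0.1438]
y 64 348.9 255.4 [ 0.4331 -0.0836  0.0729]
y 60 199.5 368.4 [0.545  0.3899 0.0651]
r 206 336.7 302.3 [0.3962 0.0349 0.0241]
r 61 226.7 373.8 [0.4825 0.3672 0.0679]
g 66 213.3 376.9 [0.5042 0.389  0.0653]
```

```bash
cat >> h.py <<'E'
from scipy.optimize import minimize
def fitg(P,C,x0,y0):
    """rect fit: crossbar (z .112-.122 & loop) via PCA, sign via yellow"""
    k=np.hypot(P[:,0]-x0,P[:,1]-y0)<.05; P=P[k];C=C[k]
    b=P[(P[:,2]>.085)&(P[:,2]<.122)][:,:2]
    m=b.mean(0); w,v=np.linalg.eigh(np.cov((b-m).T)); ax=v[:,1]  # y axis dir
    h=P[(P[:,2]>.02)&(P[:,2]<.068)][:,:2]
    st=P[(P[:,2]>.13)&(P[:,2]<.175)]
    yel=(C[:,0]-C[:,2]>50)&(C[:,1]-C[:,2]>25)
    strip=P[yel&(P[:,2]<.085)][:,:2]
    n=np.array([ax[1],-ax[0]])
    d=strip.mean(0)-st[:,:2].mean(0)
    if d@n<0:n=-n   # n: facing dir (dial, gauge -x)
    r=cv2.minAreaRect(P[(P[:,2]>.055)&(P[:,2]<.125)][:,:2].astype(np.float32)*1000)
    return dict(stem=st[:,:2].mean(0).round(4),bar=m.round(4),face=np.degrees(np.arctan2(n[1],n[0])).round(1),sd=np.sqrt(w).round(4),rect=r,nstrip=len(strip),strip=d.round(4),top=st[:,2].max().round(3))
E
python3 - <<'E'
from h import *
cs={n:np.load(n+'_0.npz') for n in('top','side')}
P,C=merged(cs.values())
for x,y in((.62,-.082),(.606,-.255),(.4685,-.297),(.4425,-.09)):
    print(fitg(P,C,x,y))
for n,c in cs.items():
    W=cloud(c).reshape(-1,3); W=W[~np.isnan(W[:,0])]
    r=W[(W[:,2]>.14)&(W[:,2]<.20)&(W[:,1]>.2)&(W[:,1]<.45)&(W[:,0]>.25)&(W[:,0]<.8)]
    print(n,len(r),r.min(0),r.max(0))
    k=r[:,1]>.31; r2=r[k]
    for z0 in(.14,.16,.17,.18,.19): print(z0,((r[:,2]>z0)&(r[:,2]<z0+.01)).sum())
    print(cv2.minAreaRect((r2[:,:2]*1000).astype(np.float32)))
    p=r[r[:,1]<.30]
    # hooks cluster by x
    xs=np.sort(p[:,0]); g=np.split(xs,np.nonzero(np.diff(xs)>.015)[0]+1)
    for q in g:
        s=p[(p[:,0]>=q[0])&(p[:,0]<=q[-1])]; s_=s[s[:,2]<.18]
        pf=np.polyfit(s_[:,1],s_[:,0],1) if len(s_)>5 else None
        print(len(s),s.mean(0).round(4),s[:,1].min().round(4),s[:,2].max().round(3),pf)
    kn=W[(W[:,2]>.075)&(W[:,2]<.115)&(abs(W[:,0]-.63)<.12)&(abs(W[:,1]-.06)<.07)]
    print('knob',len(kn),kn.mean(0).round(4), kn[:,2].max())
    wh=W[(W[:,2]>.05)&(W[:,2]<.064)&(abs(W[:,0]-.63)<.12)&(abs(W[:,1]-.06)<.09)]
    print('wheel',cv2.minEnclosingCircle((wh[:,:2]*1000).astype(np.float32)),np.median(wh,0))
E
```

```text
{'stem': array([ 0.6202, -0.0821]), 'bar': array([ 0.6202, -0.0836]), 'face': np.float64(131.5), 'sd': array([0.0033, 0.0209]), 'rect': ((620.687255859375, -81.97113037109375), (59.46949768066406, 47.25245666503906), 42.06425094604492), 'nstrip': 49, 'strip': array([-0.0151,  0.0005]), 'top': np.float64(0.168)}
{'stem': array([ 0.6056, -0.2552]), 'bar': array([ 0.604 , -0.2554]), 'face': np.float64(77.7), 'sd': array([0.0034, 0.0226]), 'rect': ((609.572509765625, -254.46543884277344), (49.74562072753906, 63.0179328918457), 79.24172973632812), 'nstrip': 66, 'strip': array([-0.0102,  0.0142]), 'top': np.float64(0.167)}
{'stem': array([ 0.4685, -0.2968]), 'bar': array([ 0.4666, -0.2877]), 'face': np.float64(10.6), 'sd': array([0.0032, 0.0196]), 'rect': ((472.3518371582031, -300.3565673828125), (47.67412185668945, 65.2774429321289), 13.254673957824707), 'nstrip': 113, 'strip': array([0.0145, 0.0014]), 'top': np.float64(0.171)}
{'stem': array([ 0.4428, -0.09  ]), 'bar': array([ 0.444, -0.09 ]), 'face': np.float64(147.4), 'sd': array([0.0034, 0.0212]), 'rect': ((443.07684326171875, -90.479
[... 732 characters left out ...]
4531), 56.2230339050293) [0.64358972 0.06126909 0.05652358]
side 1870 [0.34296146 0.21758507 0.14008585] [0.62444024 0.33369438 0.19296468]
0.14 37
0.16 256
0.17 728
0.18 766
0.19 19
((483.7669677734375, 322.636474609375), (23.150941848754883, 281.5168762207031), 89.02513885498047)
137 [0.371  0.2581 0.1764] 0.2191 0.189 [-6.51613934e-05  3.71068032e-01]
132 [0.4458 0.2585 0.1764] 0.2197 0.189 [-0.00554581  0.4472582 ]
126 [0.521  0.2583 0.1757] 0.2176 0.19 [-0.00868595  0.52319756]
123 [0.5957 0.2595 0.1757] 0.2212 0.19 [-0.00477383  0.59701712]
knob 96 [0.5995 0.0771 0.0957] 0.10997670313274965
wheel ((645.16552734375, 66.146240234375), 58.70793151855469) [0.64590305 0.07484499 0.05939124]
```

Run:
```python
from h import *
from scipy.spatial.transform import Rotation as R
s=monitor.read_state(); M=R.from_rotvec(s['tcp_rot']).as_matrix(); print(M.round(3)); 
a=np.degrees(np.arctan2(M[1,1],M[0,1])); print('yaw of tool y',a,np.degrees(s['q'][[0,5]]))
cs={n:np.load(n+'_0.npz') for n in('top','side')}
for n,c in cs.items():
    W=cloud(c).reshape(-1,3);W=W[~np.isnan(W[:,0])]
    for t,b in(('base',(.2,.5,.3,.8)),): 
        k=(W[:,1]>.2)&(W[:,1]<.42)&(W[:,0]>.25)&(W[:,0]<.8)
        H=np.histogram(W[k][:,2],bins=np.arange(0,.2,.01)); print(n,H[0])
    q=W[(W[:,2]>.01)&(W[:,2]<.06)&(W[:,1]>.2)&(W[:,1]<.42)&(W[:,0]>.25)&(W[:,0]<.8)]
    print(q.min(0),q.max(0))
```

```text
[[-0.001  0.356 -0.935]
 [ 0.002 -0.935 -0.356]
 [-1.    -0.002 -0.   ]]
yaw of tool y -69.15525173609124 [-71.27004308  -2.11480524]
top [3880  264 2793 1379  859 1549  630   16   22   25   15   19   16    7
    1   70  293  828  905]
[0.30057544 0.20000149 0.01006092] [0.74136668 0.4142313  0.05999572]
side [7335  299  847 2740  970 1109 1602   52   36   36   41   36   40   44
   37   64  256  728  766]
[0.25553638 0.20001741 0.0100304 ] [0.74603074 0.4109881  0.0599988 ]
```

```bash
cat >> h.py <<'E'
def stand(cs,wheel=(.643,.066)):
    for n,c in cs.items():
        W0=cloud(c); f=c['frame'].astype(int)
        W=W0.reshape(-1,3); F=f.reshape(-1,3); k=~np.isnan(W[:,0]); W=W[k];F=F[k]
        near=np.hypot(W[:,0]-wheel[0],W[:,1]-wheel[1])<.062
        t=W[near&(W[:,2]>.098)&(W[:,2]<.112)]
        if len(t): print(n,'knobtop',len(t),t.mean(0).round(4),((t.max(0)+t.min(0))/2).round(4),np.ptp(t,axis=0).round(3))
        R,G,B=f[...,0],f[...,1],f[...,2]
        reg=(W0[...,1]>.33)&(W0[...,1]<.43)&(W0[...,2]>.03)&(W0[...,2]<.1)
        for nm,m in(('yel',(R-B>50)&(G-B>30)),('grn',(G-R>25)&(G-B>15)),('red',(R-G>40)&(R-B>30))):
            # intersect rays with z=.066
            for q in clusters(m&reg,6):
                w=W0[q]; v,u=np.nonzero(q); 
                print(n,nm,q.sum(),'mean',np.nanmean(w,0).round(4),'x',np.nanmin(w[:,0]).round(4),np.nanmax(w[:,0]).round(4),'y',np.nanmin(w[:,1]).round(4),np.nanmax(w[:,1]).round(4))
                if nm=='red':
                    b=w[w[:,1]>np.nanmax(w[:,1])-.012]; print('   tip',np.nanmean(b,0).round(4),len(b))
E
python3 - <<'E'
from h import *
cs={n:np.load(n+'_0.npz') for n in('top','side')}
stand(cs)
for n,c in cs.items():
    W=cloud(c).reshape(-1,3);W=W[~np.isnan(W[:,0])]
    wh=W[(W[:,2]>.052)&(W[:,2]<.062)&(np.hypot(W[:,0]-.643,W[:,1]-.066)<.07)]
    print(n,cv2.minEnclosingCircle((wh[:,:2]*1000).astype(np.float32)),wh.mean(0))
E
```

```text
top knobtop 74 [0.5998 0.0722 0.1023] [0.6    0.0721 0.1033] [0.021 0.021 0.01 ]
top yel 53 mean [0.5446 0.3911 0.0624] x 0.5413 0.5479 y 0.3721 0.411
top grn 56 mean [0.5037 0.3885 0.0622] x 0.5001 0.5084 y 0.3694 0.4106
top red 14 mean [0.4821 0.3721 0.0657] x 0.4776 0.4867 y 0.3681 0.3757
   tip [0.4821 0.3721 0.0657] 14
side knobtop 49 [0.601  0.075  0.1042] [0.6015 0.0736 0.1041] [0.021 0.021 0.012]
side yel 83 mean [0.5457 0.3902 0.0637] x 0.5405 0.5512 y 0.3665 0.4132
side grn 78 mean [0.5046 0.3889 0.0645] x 0.4986 0.5091 y 0.3667 0.4134
side red 68 mean [0.4833 0.3656 0.0658] x 0.4774 0.4916 y 0.3508 0.3876
   tip [0.4832 0.3802 0.0663] 11
top ((641.8606567382812, 64.42562866210938), 56.195953369140625) [0.64351747 0.0633054  0.05666341]
side ((645.16552734375, 66.146240234375), 58.70793151855469) [0.64474622 0.07054571 0.05869685]
```

>>> {"op": "play_rows", "data": {"deltas": [{"x":0,"y":0,"z":30,"wz":0},{"x":360,"y":702,"z":30,"wz":69},{"x":360,"y":702,"z":30,"wz":69},{"x":360,"y":702,"z":30,"wz":69},{"x":360,"y":702,"z":30,"wz":69},{"x":360,"y":702,"z":30,"wz":69},{"x":360,"y":702,"z":30,"wz":69},{"x":360,"y":702,"z":30,"wz":69},{"x":360,"y":702,"z":30,"wz":69},{"x":360,"y":702,"z":30,"wz":69},{"x":360,"y":702,"z":30,"wz":69},{"x":360,"y":702,"z":30,"wz":69},{"x":360,"y":702,"z":30,"wz":69},{"x":360,"y":702,"z":30,"wz":69},{"x":360,"y":702,"z":30,"wz":69},{"x":360,"y":702,"z":30,"wz":69}]}}

```text
schema error: expected keys wx, wy, wz, x, y, z, fingers
```

>>> {"op": "play_rows", "data": {"deltas": [{"x":0,"y":0,"z":30,"wx":0,"wy":0,"wz":0,"fingers":-1},{"x":90,"y":150,"z":30,"wx":0,"wy":0,"wz":15,"fingers":-1},{"x":180,"y":300,"z":30,"wx":0,"wy":0,"wz":35,"fingers":-1},{"x":360,"y":702,"z":30,"wx":0,"wy":0,"wz":69,"fingers":-1},{"x":360,"y":702,"z":30,"wx":0,"wy":0,"wz":69,"fingers":-1},{"x":360,"y":702,"z":30,"wx":0,"wy":0,"wz":69,"fingers":-1},{"x":360,"y":702,"z":30,"wx":0,"wy":0,"wz":69,"fingers":-1},{"x":360,"y":702,"z":30,"wx":0,"wy":0,"wz":69,"fingers":-1},{"x":360,"y":702,"z":30,"wx":0,"wy":0,"wz":69,"fingers":-1},{"x":360,"y":702,"z":30,"wx":0,"wy":0,"wz":69,"fingers":-1},{"x":360,"y":702,"z":30,"wx":0,"wy":0,"wz":69,"fingers":-1},{"x":360,"y":702,"z":30,"wx":0,"wy":0,"wz":69,"fingers":-1},{"x":360,"y":702,"z":30,"wx":0,"wy":0,"wz":69,"fingers":-1},{"x":360,"y":702,"z":30,"wx":0,"wy":0,"wz":69,"fingers":-1},{"x":360,"y":702,"z":30,"wx":0,"wy":0,"wz":69,"fingers":-1},{"x":360,"y":702,"z":30,"wx":0,"wy":0,"wz":69,"fingers":-1}]}}

```text
time: 2.1
tool_pos: [0.5996, 0.0708, 0.254]
tcp_rot: [1.21, 1.209, -1.212]
wrist_force: [-0.6, 0.2, -0.3]
width: 1.001
```

>>> {"op": "play_rows", "data": {"deltas": [{"x":1,"y":1,"z":-60,"wx":0,"wy":0,"wz":0,"fingers":-0.3},{"x":1,"y":1,"z":-110,"wx":0,"wy":0,"wz":0,"fingers":-0.3},{"x":1,"y":1,"z":-150,"wx":0,"wy":0,"wz":0,"fingers":-0.3},{"x":1,"y":1,"z":-162,"wx":0,"wy":0,"wz":0,"fingers":-0.3},{"x":1,"y":1,"z":-162,"wx":0,"wy":0,"wz":0,"fingers":1},{"x":1,"y":1,"z":-162,"wx":0,"wy":0,"wz":0,"fingers":1},{"x":1,"y":1,"z":-162,"wx":0,"wy":0,"wz":0,"fingers":1},{"x":1,"y":1,"z":-162,"wx":0,"wy":0,"wz":0,"fingers":1},{"x":1,"y":1,"z":-162,"wx":0,"wy":0,"wz":0,"fingers":1},{"x":1,"y":1,"z":-162,"wx":0,"wy":0,"wz":0,"fingers":1}], "grip_force": 30}}

```text
time: 3.35
tool_pos: [0.6026, 0.0722, 0.0951]
tcp_rot: [1.212, 1.205, -1.209]
wrist_force: [-2.2, -1.6, 6.1]
width: 0.213
```

Run:
```python
from h import *
s=monitor.read_state(); print(s['tool_pos'],s['wrist_force'],s['torque'],s['width'])
c=cap('side','1'); cv2.imwrite('pics/z5.png',cv2.resize(c['frame'][180:330,170:340,::-1],None,fx=4,fy=4,interpolation=cv2.INTER_CUBIC))
```

```text
[0.60262832 0.07216819 0.09513809] [-2.22552487 -1.57700735  6.06701121] [-0.20568528  0.3821711  -0.04039502] 0.21271447638993007
```

View pics/z5.png

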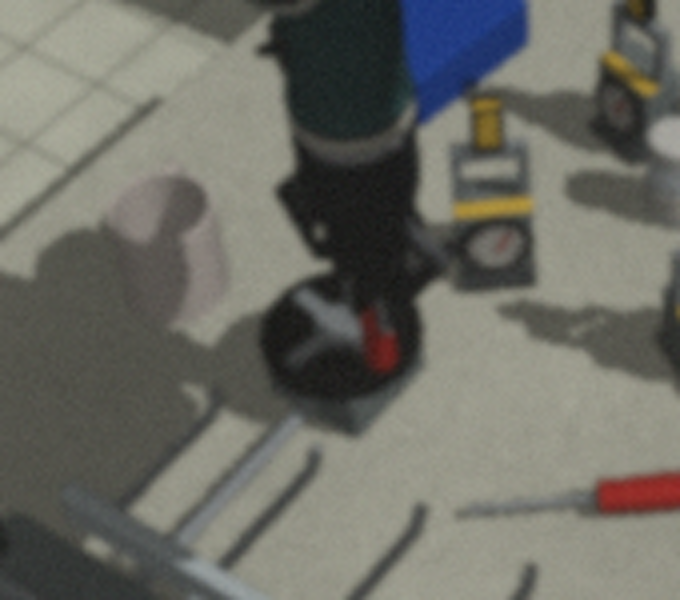

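Run:
```python
import numpy as np,json
for s in(-1,1):
    r=[]
    for i in range(1,19):
        t=np.radians(171.4+s*20*i); r.append({"x":round(2*(42.5+43*np.cos(t)))/2,"y":round(2*(-6.4+43*np.sin(t)))/2,"z":0,"wx":0,"wy":0,"wz":0,"fingers":1})
    print(json.dumps(r))
```

```text
[{"x": 4.5, "y": 14.0, "z": 0, "wx": 0, "wy": 0, "wz": 0, "fingers": 1}, {"x": 14.0, "y": 26.0, "z": 0, "wx": 0, "wy": 0, "wz": 0, "fingers": 1}, {"x": 27.0, "y": 33.5, "z": 0, "wx": 0, "wy": 0, "wz": 0, "fingers": 1}, {"x": 41.5, "y": 36.5, "z": 0, "wx": 0, "wy": 0, "wz": 0, "fingers": 1}, {"x": 56.0, "y": 34.5, "z": 0, "wx": 0, "wy": 0, "wz": 0, "fingers": 1}, {"x": 69.5, "y": 27.0, "z": 0, "wx": 0, "wy": 0, "wz": 0, "fingers": 1}, {"x": 79.0, "y": 16.0, "z": 0, "wx": 0, "wy": 0, "wz": 0, "fingers": 1}, {"x": 84.5, "y": 2.0, "z": 0, "wx": 0, "wy": 0, "wz": 0, "fingers": 1}, {"x": 85.0, "y": -13.0, "z": 0, "wx": 0, "wy": 0, "wz": 0, "fingers": 1}, {"x": 80.5, "y": -27.0, "z": 0, "wx": 0, "wy": 0, "wz": 0, "fingers": 1}, {"x": 71.0, "y": -38.5, "z": 0, "wx": 0, "wy": 0, "wz": 0, "fingers": 1}, {"x": 58.0, "y": -46.5, "z": 0, "wx": 0, "wy": 0, "wz": 0, "fingers": 1}, {"x": 43.5, "y": -49.5, "z": 0, "wx": 0, "wy": 0, "wz": 0, "fingers": 1}, {"x": 29.0, "y": -47.0, "z": 0, "wx": 0, "wy": 0, "wz": 0, "fingers": 1}, {"x": 15.5, "y": -40.0, "z": 0, "wx": 0, "wy": 0, "wz": 0, "fingers": 1},
[... 835 characters left out ...]
": 0, "wx": 0, "wy": 0, "wz": 0, "fingers": 1}, {"x": 84.5, "y": 2.0, "z": 0, "wx": 0, "wy": 0, "wz": 0, "fingers": 1}, {"x": 79.0, "y": 16.0, "z": 0, "wx": 0, "wy": 0, "wz": 0, "fingers": 1}, {"x": 69.5, "y": 27.0, "z": 0, "wx": 0, "wy": 0, "wz": 0, "fingers": 1}, {"x": 56.0, "y": 34.5, "z": 0, "wx": 0, "wy": 0, "wz": 0, "fingers": 1}, {"x": 41.5, "y": 36.5, "z": 0, "wx": 0, "wy": 0, "wz": 0, "fingers": 1}, {"x": 27.0, "y": 33.5, "z": 0, "wx": 0, "wy": 0, "wz": 0, "fingers": 1}, {"x": 14.0, "y": 26.0, "z": 0, "wx": 0, "wy": 0, "wz": 0, "fingers": 1}, {"x": 4.5, "y": 14.0, "z": 0, "wx": 0, "wy": 0, "wz": 0, "fingers": 1}, {"x": 0.0, "y": 0.0, "z": 0, "wx": 0, "wy": 0, "wz": 0, "fingers": 1}]
```

Quarter turn first to check.

>>> {"op": "play_rows", "data": {"deltas": [{"x":4.5,"y":14.0,"z":0,"wx":0,"wy":0,"wz":0,"fingers":1},{"x":14.0,"y":26.0,"z":0,"wx":0,"wy":0,"wz":0,"fingers":1},{"x":27.0,"y":33.5,"z":0,"wx":0,"wy":0,"wz":0,"fingers":1},{"x":41.5,"y":36.5,"z":0,"wx":0,"wy":0,"wz":0,"fingers":1}]}}

```text
time: 3.9
tool_pos: [0.6448, 0.1072, 0.0951]
tcp_rot: [1.209, 1.203, -1.209]
wrist_force: [-2.1, -12.6, 8.7]
width: 0.216
```

Run:
```python
from h import *
cs={n:cap(n,'2') for n in('top','side')}
stand(cs)
```

```text
top yel 57 mean [0.5445 0.3906 0.0624] x 0.5404 0.5478 y 0.3691 0.4105
top grn 61 mean [0.5035 0.3889 0.0622] x 0.5004 0.5087 y 0.3688 0.412
top red 19 mean [0.4866 0.3733 0.0649] x 0.4823 0.4916 y 0.3694 0.3801
   tip [0.4866 0.3733 0.0649] 19
side knobtop 40 [0.6483 0.1132 0.1063] [0.6446 0.1104 0.1052] [0.033 0.019 0.012]
side yel 90 mean [0.546  0.3895 0.0629] x 0.5414 0.5598 y 0.3556 0.4144
side grn 86 mean [0.5051 0.3879 0.0635] x 0.4992 0.515 y 0.3576 0.4129
side red 77 mean [0.4877 0.3658 0.0657] x 0.4814 0.4967 y 0.3495 0.3879
   tip [0.4875 0.3808 0.0669] 14
```

```bash
cat > circ.py <<'E'
import numpy as np,sys
# args: start cmd x y (mm), centre x y, start angle, signed step, n
x0,y0,cx,cy,a,st,n=map(float,sys.argv[1:8])
o=[]
for i in range(1,int(n)+1):
    t=np.radians(a+st*i); o.append('{"x": %g, "y": %g, "z": 0, "wx": 0, "wy": 0, "wz": 0, "fingers": 1}'%(round(2*(cx+43*np.cos(t)-x0))/2,round(2*(cy+43*np.sin(t)-y0))/2))
print('['+', '.join(o)+']')
E
python3 circ.py 642 108.3 643 64.3 91.4 -20 18
```

```text
[{"x": 14.5, "y": -3, "z": 0, "wx": 0, "wy": 0, "wz": 0, "fingers": 1}, {"x": 28, "y": -10.5, "z": 0, "wx": 0, "wy": 0, "wz": 0, "fingers": 1}, {"x": 37.5, "y": -21.5, "z": 0, "wx": 0, "wy": 0, "wz": 0, "fingers": 1}, {"x": 43, "y": -35.5, "z": 0, "wx": 0, "wy": 0, "wz": 0, "fingers": 1}, {"x": 43.5, "y": -50.5, "z": 0, "wx": 0, "wy": 0, "wz": 0, "fingers": 1}, {"x": 39, "y": -64.5, "z": 0, "wx": 0, "wy": 0, "wz": 0, "fingers": 1}, {"x": 29.5, "y": -76.5, "z": 0, "wx": 0, "wy": 0, "wz": 0, "fingers": 1}, {"x": 16.5, "y": -84, "z": 0, "wx": 0, "wy": 0, "wz": 0, "fingers": 1}, {"x": 2, "y": -87, "z": 0, "wx": 0, "wy": 0, "wz": 0, "fingers": 1}, {"x": -12.5, "y": -85, "z": 0, "wx": 0, "wy": 0, "wz": 0, "fingers": 1}, {"x": -26, "y": -77.5, "z": 0, "wx": 0, "wy": 0, "wz": 0, "fingers": 1}, {"x": -35.5, "y": -66.5, "z": 0, "wx": 0, "wy": 0, "wz": 0, "fingers": 1}, {"x": -41, "y": -52.5, "z": 0, "wx": 0, "wy": 0, "wz": 0, "fingers": 1}, {"x": -41.5, "y": -37.5, "z": 0, "wx": 0, "wy": 0, "wz": 0, "fingers": 1}, {"x": -37, "y": -23.5, "z": 0, "wx": 0, "wy": 0, "wz": 0, "fingers": 1}, {"x": -27.5, "y": -11.5, "z": 0, "wx": 0, "wy": 0, "wz": 0, "fingers": 1}, {"x": -14.5, "y": -4, "z": 0, "wx": 0, "wy": 0, "wz": 0, "fingers": 1}, {"x": 0, "y": -1, "z": 0, "wx": 0, "wy": 0, "wz": 0, "fingers": 1}]
```

>>> {"op": "play_rows", "data": {"deltas": [{"x":14.5,"y":-3,"z":0,"wx":0,"wy":0,"wz":0,"fingers":1},{"x":28,"y":-10.5,"z":0,"wx":0,"wy":0,"wz":0,"fingers":1},{"x":37.5,"y":-21.5,"z":0,"wx":0,"wy":0,"wz":0,"fingers":1},{"x":43,"y":-35.5,"z":0,"wx":0,"wy":0,"wz":0,"fingers":1},{"x":43.5,"y":-50.5,"z":0,"wx":0,"wy":0,"wz":0,"fingers":1},{"x":39,"y":-64.5,"z":0,"wx":0,"wy":0,"wz":0,"fingers":1},{"x":29.5,"y":-76.5,"z":0,"wx":0,"wy":0,"wz":0,"fingers":1},{"x":16.5,"y":-84,"z":0,"wx":0,"wy":0,"wz":0,"fingers":1},{"x":2,"y":-87,"z":0,"wx":0,"wy":0,"wz":0,"fingers":1}]}}

```text
time: 5.12
tool_pos: [0.6473, 0.0205, 0.0951]
tcp_rot: [1.213, 1.202, -1.207]
wrist_force: [3.1, -0.5, 7.1]
width: 0.212
```

```bash
python3 circ.py 644 21.3 643.5 64.3 271.4 -20 18; echo; python3 circ.py 644 21.3 643.5 64.3 271.4 -20 7
```

```text
[{"x": -14, "y": 2, "z": 0, "wx": 0, "wy": 0, "wz": 0, "fingers": 1}, {"x": -27.5, "y": 9.5, "z": 0, "wx": 0, "wy": 0, "wz": 0, "fingers": 1}, {"x": -37, "y": 20.5, "z": 0, "wx": 0, "wy": 0, "wz": 0, "fingers": 1}, {"x": -42.5, "y": 34.5, "z": 0, "wx": 0, "wy": 0, "wz": 0, "fingers": 1}, {"x": -43, "y": 49.5, "z": 0, "wx": 0, "wy": 0, "wz": 0, "fingers": 1}, {"x": -38.5, "y": 63.5, "z": 0, "wx": 0, "wy": 0, "wz": 0, "fingers": 1}, {"x": -29, "y": 75.5, "z": 0, "wx": 0, "wy": 0, "wz": 0, "fingers": 1}, {"x": -16, "y": 83, "z": 0, "wx": 0, "wy": 0, "wz": 0, "fingers": 1}, {"x": -1.5, "y": 86, "z": 0, "wx": 0, "wy": 0, "wz": 0, "fingers": 1}, {"x": 13, "y": 84, "z": 0, "wx": 0, "wy": 0, "wz": 0, "fingers": 1}, {"x": 26.5, "y": 76.5, "z": 0, "wx": 0, "wy": 0, "wz": 0, "fingers": 1}, {"x": 36, "y": 65.5, "z": 0, "wx": 0, "wy": 0, "wz": 0, "fingers": 1}, {"x": 41.5, "y": 51.5, "z": 0, "wx": 0, "wy": 0, "wz": 0, "fingers": 1}, {"x": 42, "y": 36.5, "z": 0, "wx": 0, "wy": 0, "wz": 0, "fingers": 1}, {"x": 37.5, "y": 22.5, "z": 0, "wx": 0, "wy": 0, "wz": 0, "fingers": 1}, {"x": 28, "y": 10.5, "z": 0, "wx": 0, "wy": 0, "wz": 0, "fingers": 1}, {"x": 15, "y": 3, "z": 0, "wx": 0, "wy": 0, "wz": 0, "fingers": 1}, {"x": 0.5, "y": 0, "z": 0, "wx": 0, "wy": 0, "wz": 0, "fingers": 1}]

[{"x": -14, "y": 2, "z": 0, "wx": 0, "wy": 0, "wz": 0, "fingers": 1}, {"x": -27.5, "y": 9.5, "z": 0, "wx": 0, "wy": 0, "wz": 0, "fingers": 1}, {"x": -37, "y": 20.5, "z": 0, "wx": 0, "wy": 0, "wz": 0, "fingers": 1}, {"x": -42.5, "y": 34.5, "z": 0, "wx": 0, "wy": 0, "wz": 0, "fingers": 1}, {"x": -43, "y": 49.5, "z": 0, "wx": 0, "wy": 0, "wz": 0, "fingers": 1}, {"x": -38.5, "y": 63.5, "z": 0, "wx": 0, "wy": 0, "wz": 0, "fingers": 1}, {"x": -29, "y": 75.5, "z": 0, "wx": 0, "wy": 0, "wz": 0, "fingers": 1}]
```

>>> {"op": "play_rows", "data": {"deltas": [{"x":-14,"y":2,"z":0,"wx":0,"wy":0,"wz":0,"fingers":1},{"x":-27.5,"y":9.5,"z":0,"wx":0,"wy":0,"wz":0,"fingers":1},{"x":-37,"y":20.5,"z":0,"wx":0,"wy":0,"wz":0,"fingers":1},{"x":-42.5,"y":34.5,"z":0,"wx":0,"wy":0,"wz":0,"fingers":1},{"x":-43,"y":49.5,"z":0,"wx":0,"wy":0,"wz":0,"fingers":1},{"x":-38.5,"y":63.5,"z":0,"wx":0,"wy":0,"wz":0,"fingers":1},{"x":-29,"y":75.5,"z":0,"wx":0,"wy":0,"wz":0,"fingers":1},{"x":-16,"y":83,"z":0,"wx":0,"wy":0,"wz":0,"fingers":1},{"x":-1.5,"y":86,"z":0,"wx":0,"wy":0,"wz":0,"fingers":1},{"x":13,"y":84,"z":0,"wx":0,"wy":0,"wz":0,"fingers":1},{"x":26.5,"y":76.5,"z":0,"wx":0,"wy":0,"wz":0,"fingers":1},{"x":36,"y":65.5,"z":0,"wx":0,"wy":0,"wz":0,"fingers":1},{"x":41.5,"y":51.5,"z":0,"wx":0,"wy":0,"wz":0,"fingers":1},{"x":42,"y":36.5,"z":0,"wx":0,"wy":0,"wz":0,"fingers":1},{"x":37.5,"y":22.5,"z":0,"wx":0,"wy":0,"wz":0,"fingers":1},{"x":28,"y":10.5,"z":0,"wx":0,"wy":0,"wz":0,"fingers":1},{"x":15,"y":3,"z":0,"wx":0,"wy":0,"wz":0,"fingers":1},{"x":0.5,"y":0,"z":0,"wx":0,"wy":0,"wz":0,"fingers":1}]}}

```text
time: 7.38
tool_pos: [0.6477, 0.0205, 0.0952]
tcp_rot: [1.213, 1.202, -1.207]
wrist_force: [2.7, -0.6, 6.1]
width: 0.216
```

>>> {"op": "play_rows", "data": {"deltas": [{"x":-14,"y":2,"z":0,"wx":0,"wy":0,"wz":0,"fingers":1},{"x":-27.5,"y":9.5,"z":0,"wx":0,"wy":0,"wz":0,"fingers":1},{"x":-37,"y":20.5,"z":0,"wx":0,"wy":0,"wz":0,"fingers":1},{"x":-42.5,"y":34.5,"z":0,"wx":0,"wy":0,"wz":0,"fingers":1},{"x":-43,"y":49.5,"z":0,"wx":0,"wy":0,"wz":0,"fingers":1},{"x":-38.5,"y":63.5,"z":0,"wx":0,"wy":0,"wz":0,"fingers":1},{"x":-29,"y":75.5,"z":0,"wx":0,"wy":0,"wz":0,"fingers":1},{"x":-16,"y":83,"z":0,"wx":0,"wy":0,"wz":0,"fingers":1},{"x":-1.5,"y":86,"z":0,"wx":0,"wy":0,"wz":0,"fingers":1},{"x":13,"y":84,"z":0,"wx":0,"wy":0,"wz":0,"fingers":1},{"x":26.5,"y":76.5,"z":0,"wx":0,"wy":0,"wz":0,"fingers":1},{"x":36,"y":65.5,"z":0,"wx":0,"wy":0,"wz":0,"fingers":1},{"x":41.5,"y":51.5,"z":0,"wx":0,"wy":0,"wz":0,"fingers":1},{"x":42,"y":36.5,"z":0,"wx":0,"wy":0,"wz":0,"fingers":1},{"x":37.5,"y":22.5,"z":0,"wx":0,"wy":0,"wz":0,"fingers":1},{"x":28,"y":10.5,"z":0,"wx":0,"wy":0,"wz":0,"fingers":1},{"x":15,"y":3,"z":0,"wx":0,"wy":0,"wz":0,"fingers":1},{"x":0.5,"y":0,"z":0,"wx":0,"wy":0,"wz":0,"fingers":1}]}}

```text
time: 9.62
tool_pos: [0.6482, 0.0206, 0.0951]
tcp_rot: [1.213, 1.202, -1.207]
wrist_force: [2.0, -1.3, 6.9]
width: 0.217
```

Run:
```python
from h import *
cs={n:cap(n,'3') for n in('top','side')}
stand(cs); print(monitor.read_state()['tool_pos'],monitor.read_state()['wrist_force'])
```

```text
top yel 63 mean [0.5441 0.3899 0.0624] x 0.5397 0.5476 y 0.3699 0.4113
top grn 61 mean [0.5035 0.3889 0.0622] x 0.5003 0.5083 y 0.3701 0.4101
top red 18 mean [0.5374 0.375  0.0628] x 0.5329 0.5426 y 0.3699 0.39
   tip [0.5382 0.3824 0.0561] 4
side knobtop 42 [0.6476 0.0265 0.1063] [0.6436 0.025  0.1052] [0.032 0.02  0.012]
side yel 85 mean [0.5451 0.3905 0.0653] x 0.5366 0.5511 y 0.3647 0.4142
side grn 80 mean [0.505  0.3881 0.0635] x 0.5001 0.5171 y 0.3562 0.4128
side red 83 mean [0.5378 0.3665 0.0656] x 0.5298 0.5473 y 0.3496 0.3905
   tip [0.5388 0.3835 0.0651] 13
[0.64595124 0.02060159 0.09505979] [-2.51408004 -3.51035247  9.65452208]
```

>>> {"op": "play_rows", "data": {"deltas": [{"x":-14,"y":2,"z":0,"wx":0,"wy":0,"wz":0,"fingers":1},{"x":-27.5,"y":9.5,"z":0,"wx":0,"wy":0,"wz":0,"fingers":1},{"x":-37,"y":20.5,"z":0,"wx":0,"wy":0,"wz":0,"fingers":1},{"x":-42.5,"y":34.5,"z":0,"wx":0,"wy":0,"wz":0,"fingers":1},{"x":-43,"y":49.5,"z":0,"wx":0,"wy":0,"wz":0,"fingers":1},{"x":-38.5,"y":63.5,"z":0,"wx":0,"wy":0,"wz":0,"fingers":1},{"x":-32.5,"y":71.5,"z":0,"wx":0,"wy":0,"wz":0,"fingers":1},{"x":-32.5,"y":71.5,"z":0,"wx":0,"wy":0,"wz":0,"fingers":1}]}}

```text
time: 10.72
tool_pos: [0.615, 0.0945, 0.0951]
tcp_rot: [1.214, 1.206, -1.207]
wrist_force: [0.7, 1.0, 8.7]
width: 0.216
```

Run:
```python
from h import *
cs={n:cap(n,'4') for n in('top','side')}
stand(cs)
f=cs['side']['frame'][330:420,150:270,::-1];g=cs['top']['frame'][190:280,90:200,::-1]
z=lambda a:cv2.resize(a,(390,400),interpolation=cv2.INTER_CUBIC)
cv2.imwrite('pics/z6.png',np.hstack([z(f),z(g)]))
```

```text
top yel 40 mean [0.5442 0.396  0.0635] x 0.5404 0.5473 y 0.379 0.4104
top grn 61 mean [0.5035 0.389  0.0621] x 0.5002 0.5087 y 0.3692 0.4102
top red 21 mean [0.5444 0.3755 0.0653] x 0.5395 0.5494 y 0.3685 0.3874
   tip [0.5442 0.3807 0.0654] 9
side knobtop 44 [0.6156 0.1007 0.1059] [0.6116 0.0979 0.1053] [0.034 0.019 0.013]
side yel 57 mean [0.5453 0.3969 0.0627] x 0.5403 0.5523 y 0.3805 0.4134
side grn 86 mean [0.5048 0.3881 0.0634] x 0.4996 0.5105 y 0.3663 0.4131
side red 78 mean [0.5452 0.3673 0.0657] x 0.5391 0.555 y 0.3502 0.3905
   tip [0.5445 0.3857 0.0677] 13
```

View pics/z6.png

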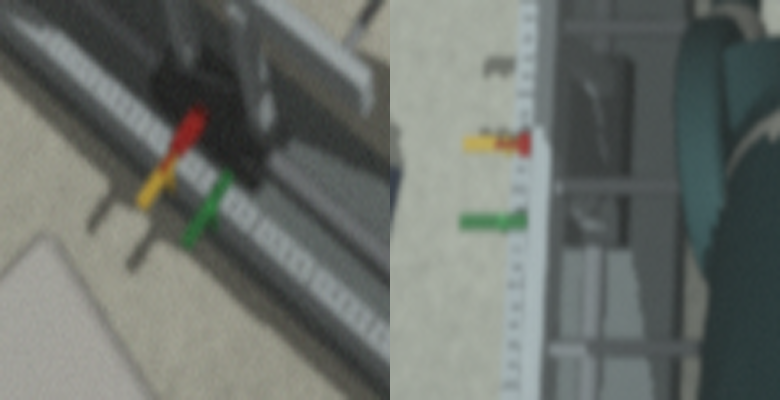

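>>> {"op": "play_rows", "data": {"deltas": [{"x":0,"y":0,"z":0,"wx":0,"wy":0,"wz":0,"fingers":-0.2},{"x":0,"y":0,"z":0,"wx":0,"wy":0,"wz":0,"fingers":-0.2},{"x":0,"y":0,"z":0,"wx":0,"wy":0,"wz":0,"fingers":-0.2},{"x":0,"y":0,"z":40,"wx":0,"wy":0,"wz":0,"fingers":-0.2},{"x":0,"y":0,"z":90,"wx":0,"wy":0,"wz":0,"fingers":-0.2},{"x":0,"y":0,"z":150,"wx":0,"wy":0,"wz":0,"fingers":-0.4},{"x":0,"y":0,"z":150,"wx":0,"wy":0,"wz":0,"fingers":-0.4}]}}

```text
time: 11.7
tool_pos: [0.617, 0.0935, 0.2498]
tcp_rot: [1.218, 1.2, -1.202]
wrist_force: [-0.4, -0.7, -0.3]
width: 0.699
```

Run:
```python
from h import *
cs={n:cap(n,'5') for n in('top','side')}
stand(cs)
print(monitor.read_state()['tool_pos'])
for o in gauges(cs): print(*o)
P,C=merged(cs.values())
for x,y in((.62,-.082),(.606,-.255),(.4685,-.297),(.4425,-.09)): print(fitg(P,C,x,y))
```

```text
top yel 39 mean [0.5442 0.3963 0.0635] x 0.5404 0.547 y 0.3783 0.4106
top grn 62 mean [0.5036 0.3887 0.062 ] x 0.5002 0.5085 y 0.3687 0.4117
top red 23 mean [0.544  0.3751 0.0659] x 0.5397 0.5492 y 0.3677 0.3882
   tip [0.5436 0.3821 0.0664] 7
side knobtop 50 [0.614  0.0982 0.1042] [0.615  0.0963 0.1036] [0.021 0.022 0.011]
side yel 53 mean [0.5454 0.3975 0.0626] x 0.5398 0.5518 y 0.3795 0.4139
side grn 86 mean [0.5046 0.3883 0.0637] x 0.5002 0.5166 y 0.3565 0.4133
side red 75 mean [0.5449 0.367  0.066 ] x 0.5384 0.5569 y 0.3504 0.3905
   tip [0.545  0.3847 0.0668] 11
[0.61340465 0.09312166 0.24332677]
top [ 0.6188 -0.0842  0.1561] [0.0238 0.0219 0.0326] 103
top [ 0.6044 -0.2565  0.1561] [0.0224 0.0182 0.0323] 104
top [ 0.4678 -0.2987  0.1563] [0.0162 0.0233 0.0326] 100
top [ 0.4419 -0.0922  0.1595] [0.0201 0.023  0.0272] 84
side [ 0.6072 -0.2538  0.1529] [0.0247 0.0203 0.0365] 86
side [ 0.4694 -0.295   0.1542] [0.0171 0.0259 0.0384] 74
side [ 0.6211 -0.08    0.1524] [0.0221 0.0222 0.0365] 95
side [ 0.4438 -0.0887  0.1519] [0.0243 0.0282 0.0355] 107
{'stem': array([ 0.62  , -0.0821])
[... 520 characters left out ...]
trip': 155, 'strip': array([0.0039, 0.009 ]), 'top': np.float64(0.169)}
{'stem': array([ 0.4685, -0.2969]), 'bar': array([ 0.4666, -0.2881]), 'face': np.float64(10.5), 'sd': array([0.0033, 0.0192]), 'rect': ((472.2754821777344, -298.9449462890625), (48.21565628051758, 61.12755584716797), 11.648686408996582), 'nstrip': 125, 'strip': array([0.0143, 0.0021]), 'top': np.float64(0.171)}
{'stem': array([ 0.4429, -0.09  ]), 'bar': array([ 0.444 , -0.0901]), 'face': np.float64(147.8), 'sd': array([0.0035, 0.0214]), 'rect': ((442.7796936035156, -90.79124450683594), (60.24819564819336, 48.88654327392578), 59.550323486328125), 'nstrip': 240, 'strip': array([-0.0093,  0.0041]), 'top': np.float64(0.168)}
```

View pics/side_5.png

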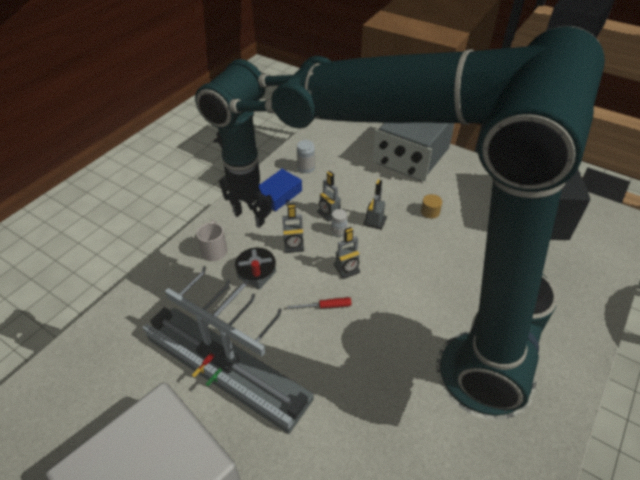

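>>> {"op": "play_rows", "data": {"deltas": [{"x":3,"y":-50,"z":0,"wx":0,"wy":0,"wz":-10,"fingers":-0.5},{"x":6,"y":-100,"z":0,"wx":0,"wy":0,"wz":-20,"fingers":-0.5},{"x":8,"y":-150,"z":0,"wx":0,"wy":0,"wz":-30,"fingers":-0.5},{"x":8,"y":-175,"z":0,"wx":0,"wy":0,"wz":-40,"fingers":-0.5},{"x":8,"y":-175,"z":0,"wx":0,"wy":0,"wz":-48.5,"fingers":-0.5},{"x":8,"y":-175,"z":-30,"wx":0,"wy":0,"wz":-48.5,"fingers":-0.5},{"x":8,"y":-175,"z":-60,"wx":0,"wy":0,"wz":-48.5,"fingers":-0.5},{"x":8,"y":-175,"z":-92,"wx":0,"wy":0,"wz":-48.5,"fingers":-0.5},{"x":8,"y":-175,"z":-92,"wx":0,"wy":0,"wz":-48.5,"fingers":-0.5},{"x":8,"y":-175,"z":-92,"wx":0,"wy":0,"wz":-48.5,"fingers":-0.5}]}}

```text
time: 13.05
tool_pos: [0.6208, -0.0818, 0.1502]
tcp_rot: [1.801, 0.681, -1.803]
wrist_force: [-0.0, -0.2, 0.9]
width: 0.742
```

Run:
```python
from h import *
s=monitor.read_state(); print(s['tool_pos'],s['wrist_force'],s['width'])
c=cap('side','6');d=cap('top','6')
z=lambda a:cv2.resize(a,(400,400),interpolation=cv2.INTER_CUBIC)
cv2.imwrite('pics/z7.png',np.hstack([z(c['frame'][160:270,240:350,::-1]),z(d['frame'][130:240,270:380,::-1])]))
```

```text
[ 0.62079865 -0.08176511  0.15015404] [-0.03873547 -0.21714167  0.8562095 ] 0.7422898548613126
```

View pics/z7.png

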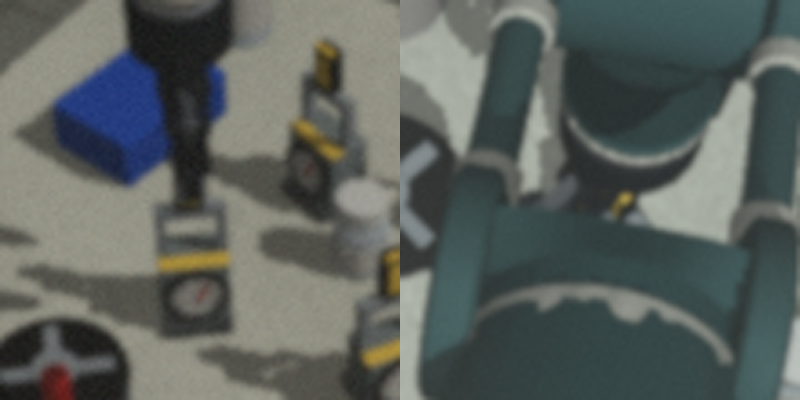

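>>> {"op": "play_rows", "data": {"deltas": [{"x":0,"y":0,"z":0,"wx":0,"wy":0,"wz":0,"fingers":1},{"x":0,"y":0,"z":0,"wx":0,"wy":0,"wz":0,"fingers":1},{"x":0,"y":0,"z":0,"wx":0,"wy":0,"wz":0,"fingers":1},{"x":0,"y":0,"z":0,"wx":0,"wy":0,"wz":0,"fingers":1},{"x":0,"y":0,"z":0,"wx":0,"wy":0,"wz":0,"fingers":1},{"x":0,"y":0,"z":0,"wx":0,"wy":0,"wz":0,"fingers":1},{"x":0,"y":0,"z":15,"wx":0,"wy":0,"wz":0,"fingers":1},{"x":0,"y":0,"z":30,"wx":0,"wy":0,"wz":0,"fingers":1},{"x":0,"y":0,"z":30,"wx":0,"wy":0,"wz":0,"fingers":1}], "grip_force": 60}}

```text
time: 14.28
tool_pos: [0.6221, -0.0818, 0.1823]
tcp_rot: [1.803, 0.679, -1.799]
wrist_force: [0.7, -0.1, -4.9]
width: 0.137
```

```bash
cat >> h.py <<'E'
def held(tag,rx=.12):
    """look at held gauge below tool"""
    s=monitor.read_state(); t=s['tool_pos']
    print(t.round(4),s['wrist_force'].round(1),s['width'].round(3),np.degrees(s['q']).round(0))
    c=cap('side',tag); d=cap('top',tag)
    out=[]
    for q in(c,d):
        u,v=pix(q,t-[0,0,.07]).astype(int); u=np.clip(u,60,579);v=np.clip(v,60,419)
        out.append(cv2.resize(q['frame'][v-60:v+60,u-60:u+60,::-1],(400,400),interpolation=cv2.INTER_CUBIC))
    cv2.imwrite(f'pics/h_{tag}.png',np.hstack(out)); return c,d,t
E
python3 - <<'E'
from h import *
held('7')
E
```

```text
Traceback (most recent call last):
  File "h.py", line 63, in held
    print(t.round(4),s['wrist_force'].round(1),s['width'].round(3),np.degrees(s['q']).round(0))
                                               ^^^^^^^^^^^^^^^^
AttributeError: 'float' object has no attribute 'round'
```

>>> {"op": "play_rows", "data": {"deltas": [{"x":0,"y":0,"z":40,"wx":0,"wy":0,"wz":0,"fingers":1},{"x":0,"y":0,"z":80,"wx":0,"wy":0,"wz":10,"fingers":1},{"x":0,"y":10,"z":120,"wx":0,"wy":0,"wz":20,"fingers":1},{"x":5,"y":35,"z":120,"wx":0,"wy":0,"wz":30,"fingers":1},{"x":10,"y":60,"z":120,"wx":0,"wy":0,"wz":40,"fingers":1},{"x":15,"y":90,"z":120,"wx":0,"wy":0,"wz":50,"fingers":1},{"x":20,"y":120,"z":120,"wx":0,"wy":0,"wz":60,"fingers":1},{"x":25,"y":150,"z":120,"wx":0,"wy":0,"wz":70,"fingers":1},{"x":30,"y":180,"z":120,"wx":0,"wy":0,"wz":80,"fingers":1},{"x":36,"y":205,"z":120,"wx":0,"wy":0,"wz":90,"fingers":1},{"x":36,"y":225,"z":120,"wx":0,"wy":0,"wz":100,"fingers":1},{"x":36,"y":240,"z":120,"wx":0,"wy":0,"wz":110,"fingers":1},{"x":36,"y":255,"z":120,"wx":0,"wy":0,"wz":120,"fingers":1},{"x":36,"y":260,"z":120,"wx":0,"wy":0,"wz":130,"fingers":1},{"x":36,"y":260,"z":120,"wx":0,"wy":0,"wz":138.5,"fingers":1},{"x":36,"y":260,"z":90,"wx":0,"wy":0,"wz":138.5,"fingers":1},{"x":36,"y":260,"z":60,"wx":0,"wy":0,"wz":138.5,"fingers":1},{"x":36,"y":260,"z":60,"wx":0,"wy":0,"wz":138.5,"fingers":1},{"x":36,"y":260,"z":60,"wx":0,"wy":0,"wz":138.5,"fingers":1}]}}

```text
time: 16.65
tool_pos: [0.6575, 0.1783, 0.2413]
tcp_rot: [0.002, 1.57, -0.002]
wrist_force: [0.4, 0.1, -4.0]
width: 0.134
```

```bash
sed -i "s/s\['width'\].round(3)/round(float(s['width']),3)/" h.py
cat >> h.py <<'E'
def heldinfo(c,d,t):
    P,C=merged([c,d]); k=(np.hypot(P[:,0]-t[0],P[:,1]-t[1])<.048)&(P[:,2]<t[2]-.02); P=P[k];C=C[k]
    f=C[:,0]; 
    for lo,hi,nm in((-.045,-.03,'bar'),(-.08,-.045,'loop'),(-.14,-.085,'housing'),(-.17,-.14,'foot')):
        q=P[(P[:,2]>t[2]+lo)&(P[:,2]<t[2]+hi)]
        if len(q)>5: print(nm,len(q),q.min(0).round(4),q.max(0).round(4),q.mean(0).round(4))
    yel=(C[:,0]-C[:,2]>50)&(C[:,1]-C[:,2]>25)&(P[:,2]<t[2]-.06)
    if yel.sum(): print('strip',yel.sum(),P[yel].mean(0).round(4))
    print('lowest',P[P[:,2]>.03][:,2].min() if len(P) else None)
E
python3 - <<'E'
from h import *
heldinfo(*held('7'))
E
```

```text
[0.6575 0.1783 0.2413] [ 0.4  0.1 -4. ] 0.134 [ 13.  15.  90.   0.  75. -77.]
bar 70 [0.6279 0.1734 0.1965] [0.6874 0.1859 0.2112] [0.6523 0.1816 0.2046]
loop 352 [0.6276 0.1602 0.1613] [0.6871 0.226  0.1955] [0.6593 0.1793 0.1681]
housing 643 [0.6276 0.1501 0.1013] [0.6864 0.214  0.1562] [0.6474 0.1812 0.1267]
foot 105 [0.6293 0.1496 0.0913] [0.6862 0.2128 0.1012] [0.6511 0.17   0.098 ]
strip 133 [0.6596 0.1663 0.1612]
lowest 0.030709305884783822
```

View pics/h_7.png

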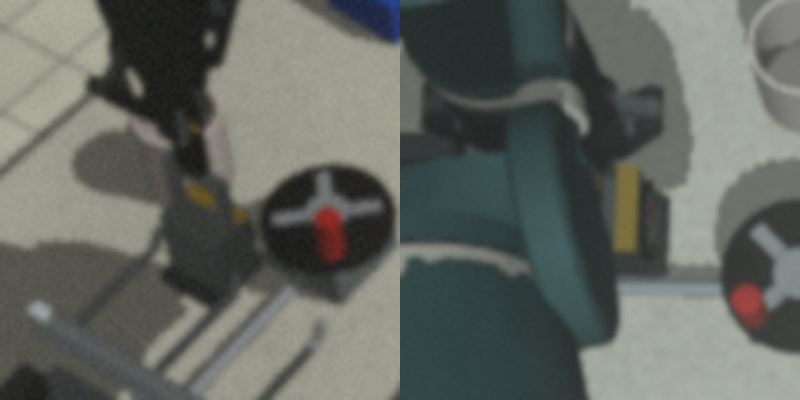

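Run:
```python
from h import *
for n in('top','side'):
    c=np.load(n+'_5.npz'); W=cloud(c).reshape(-1,3); W=W[~np.isnan(W[:,0])]
    p=W[(W[:,2]>.155)&(W[:,2]<.2)&(W[:,1]>.2)&(W[:,1]<.295)&(W[:,0]>.35)&(W[:,0]<.75)]
    xs=np.sort(p[:,0])
    for q in np.split(xs,np.nonzero(np.diff(xs)>.015)[0]+1):
        s=p[(p[:,0]>=q[0])&(p[:,0]<=q[-1])]; print(n,len(s),s.mean(0).round(4),s[:,1].min().round(4))
```

```text
top 52 [0.4305 0.2814 0.1719] 0.2689
top 54 [0.5805 0.2342 0.1752] 0.2191
top 72 [0.6558 0.2441 0.1739] 0.2189
side 124 [0.4329 0.2555 0.1762] 0.2202
side 116 [0.5077 0.2557 0.1762] 0.2197
side 112 [0.5824 0.257  0.1761] 0.2208
side 109 [0.6572 0.2554 0.1764] 0.221
```

>>> {"op": "play_rows", "data": {"deltas": [{"x":-1,"y":0,"z":-3,"wx":0,"wy":0,"wz":0,"fingers":1},{"x":-1,"y":15,"z":-3,"wx":0,"wy":0,"wz":0,"fingers":1},{"x":-1,"y":30,"z":-3,"wx":0,"wy":0,"wz":0,"fingers":1},{"x":-1,"y":45,"z":-3,"wx":0,"wy":0,"wz":0,"fingers":1},{"x":-1,"y":60,"z":-3,"wx":0,"wy":0,"wz":0,"fingers":1},{"x":-1,"y":70,"z":-3,"wx":0,"wy":0,"wz":0,"fingers":1},{"x":-1,"y":76,"z":-3,"wx":0,"wy":0,"wz":0,"fingers":1},{"x":-1,"y":76,"z":-10,"wx":0,"wy":0,"wz":0,"fingers":1},{"x":-1,"y":76,"z":-18,"wx":0,"wy":0,"wz":0,"fingers":1},{"x":-1,"y":76,"z":-22,"wx":0,"wy":0,"wz":0,"fingers":1},{"x":-1,"y":76,"z":-22,"wx":0,"wy":0,"wz":0,"fingers":1}]}}

```text
time: 18.12
tool_pos: [0.6558, 0.2536, 0.2176]
tcp_rot: [0.002, 1.572, -0.003]
wrist_force: [-0.4, 0.1, -3.8]
width: 0.129
```

Run:
```python
from h import *
heldinfo(*held('8'))
```

```text
[0.6558 0.2536 0.2176] [-0.4  0.1 -3.8] 0.129 [ 19.  18.  88.  -0.  73. -71.]
bar 237 [0.625  0.219  0.1727] [0.6848 0.3012 0.1876] [0.6496 0.2538 0.1799]
loop 389 [0.6248 0.2261 0.1376] [0.6843 0.3    0.1726] [0.6509 0.2552 0.1497]
housing 566 [0.6245 0.2243 0.0776] [0.6821 0.2839 0.1326] [0.6406 0.2506 0.1076]
foot 113 [0.6247 0.2246 0.0662] [0.6803 0.2836 0.0776] [0.6424 0.2395 0.0745]
strip 85 [0.6513 0.2415 0.1369]
lowest 0.03006166614963557
```

View pics/h_8.png

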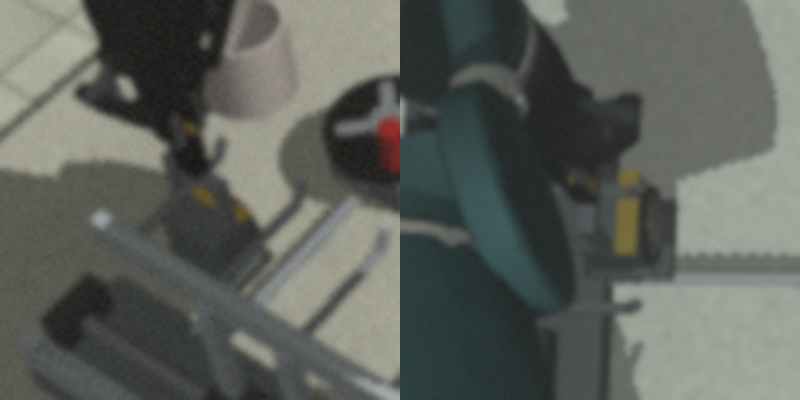

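>>> {"op": "play_rows", "data": {"deltas": [{"x":0,"y":0,"z":-2,"wx":0,"wy":0,"wz":0,"fingers":1},{"x":0,"y":0,"z":-4,"wx":0,"wy":0,"wz":0,"fingers":1},{"x":0,"y":0,"z":-5,"wx":0,"wy":0,"wz":0,"fingers":1},{"x":0,"y":0,"z":-5,"wx":0,"wy":0,"wz":0,"fingers":1}]}}

```text
time: 18.73
tool_pos: [0.6566, 0.2544, 0.215]
tcp_rot: [0.003, 1.569, -0.002]
wrist_force: [-1.6, 0.1, 1.3]
width: 0.137
```

>>> {"op": "play_rows", "data": {"deltas": [{"x":0,"y":0,"z":0,"wx":0,"wy":0,"wz":0,"fingers":0.3},{"x":0,"y":0,"z":0,"wx":0,"wy":0,"wz":0,"fingers":0.3},{"x":0,"y":0,"z":0,"wx":0,"wy":0,"wz":0,"fingers":0.3},{"x":0,"y":0,"z":20,"wx":0,"wy":0,"wz":0,"fingers":0.3},{"x":0,"y":0,"z":45,"wx":0,"wy":0,"wz":0,"fingers":0.3},{"x":0,"y":0,"z":85,"wx":0,"wy":0,"wz":0,"fingers":0.3},{"x":0,"y":-50,"z":85,"wx":0,"wy":0,"wz":0,"fingers":-0.5},{"x":0,"y":-100,"z":85,"wx":0,"wy":0,"wz":0,"fingers":-0.5},{"x":-40,"y":-150,"z":85,"wx":0,"wy":0,"wz":-10,"fingers":-0.5},{"x":-80,"y":-200,"z":75,"wx":0,"wy":0,"wz":-20,"fingers":-0.5},{"x":-80,"y":-200,"z":75,"wx":0,"wy":0,"wz":-30,"fingers":-0.5}]}}

```text
time: 20.1
tool_pos: [0.5733, 0.0512, 0.2892]
tcp_rot: [0.419, 1.531, -0.421]
wrist_force: [1.4, -0.1, 0.0]
width: 0.751
```

```bash
cat >> h.py <<'E'
def look(tag):
    cs={n:cap(n,tag) for n in('top','side')}
    s=monitor.read_state(); print(s['tool_pos'].round(4),s['wrist_force'].round(1))
    P,C=merged(cs.values())
    seen=[]
    for o in gauges(cs):
        print(*o)
        if not any(np.hypot(*(o[1][:2]-q))<.03 for q in seen): seen.append(o[1][:2])
    for q in seen:
        try: g=fitg(P,C,*q); print('  fit',g['stem'],g['face'],g['sd'],g['nstrip'],g['strip'])
        except Exception as e: print('x',q,e)
    H=P[(P[:,1]>.2)&(P[:,1]<.30)&(P[:,2]>.205)&(P[:,2]<.24)&(P[:,0]>.3)]
    xs=np.sort(H[:,0])
    if len(xs):
      for q in np.split(xs,np.nonzero(np.diff(xs)>.02)[0]+1):
        s=H[(H[:,0]>=q[0])&(H[:,0]<=q[-1])]; print('hung stem',len(s),s.mean(0).round(4),s[:,2].max().round(4))
    return cs
E
python3 - <<'E'
from h import *
cs=look('9')
z=lambda a:cv2.resize(a,(400,400),interpolation=cv2.INTER_CUBIC)
cv2.imwrite('pics/z9.png',np.hstack([z(cs['side']['frame'][220:370,130:280,::-1]),z(cs['top']['frame'][120:270,90:240,::-1])]))
E
```

```text
[0.5759 0.0531 0.2904] [0.8 0.2 0.4]
top [ 0.6044 -0.2565  0.1554] [0.0234 0.0177 0.0337] 106
top [ 0.4678 -0.2987  0.1576] [0.0158 0.0224 0.0323] 95
top [ 0.4418 -0.0921  0.1589] [0.0203 0.0231 0.0328] 87
side [ 0.6071 -0.2539  0.1527] [0.0251 0.0206 0.0379] 87
side [ 0.4694 -0.2949  0.1536] [0.0166 0.0276 0.0339] 76
side [ 0.4435 -0.0883  0.1523] [0.0234 0.0255 0.0368] 110
  fit [ 0.6056 -0.2552] 77.6 [0.0038 0.0221] 148 [0.0039 0.0089]
  fit [ 0.4685 -0.2969] 10.5 [0.0034 0.0198] 122 [0.0144 0.0018]
  fit [ 0.4428 -0.0899] 148.1 [0.0034 0.0212] 238 [-0.0093  0.004 ]
hung stem 231 [0.6515 0.2544 0.221 ] 0.2335
```

View pics/z9.png

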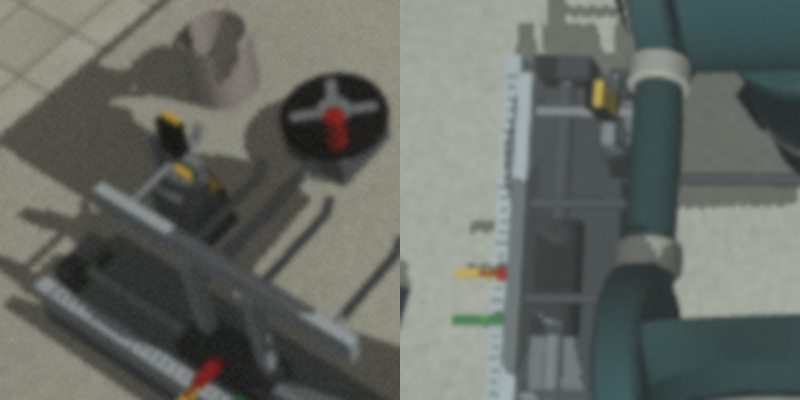

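>>> {"op": "play_rows", "data": {"deltas": [{"x":-30,"y":-30,"z":0,"wx":0,"wy":0,"wz":-10,"fingers":-0.5},{"x":-60,"y":-60,"z":0,"wx":0,"wy":0,"wz":-20,"fingers":-0.5},{"x":-90,"y":-90,"z":0,"wx":0,"wy":0,"wz":-30,"fingers":-0.5},{"x":-120,"y":-120,"z":-10,"wx":0,"wy":0,"wz":-40,"fingers":-0.5},{"x":-133,"y":-143,"z":-20,"wx":0,"wy":0,"wz":-50,"fingers":-0.5},{"x":-133,"y":-143,"z":-40,"wx":0,"wy":0,"wz":-60,"fingers":-0.5},{"x":-133,"y":-143,"z":-60,"wx":0,"wy":0,"wz":-70,"fingers":-0.5},{"x":-133,"y":-143,"z":-70,"wx":0,"wy":0,"wz":-80,"fingers":-0.5},{"x":-133,"y":-143,"z":-80,"wx":0,"wy":0,"wz":-92,"fingers":-0.5},{"x":-133,"y":-143,"z":-80,"wx":0,"wy":0,"wz":-92,"fingers":-0.5},{"x":-133,"y":-143,"z":-80,"wx":0,"wy":0,"wz":-92,"fingers":-0.5}]}}

```text
time: 21.58
tool_pos: [0.4442, -0.0887, 0.2099]
tcp_rot: [1.607, 0.891, -1.605]
wrist_force: [0.0, 0.5, -0.2]
width: 0.754
```

Run:
```python
from h import *
from scipy.spatial.transform import Rotation as R
s=monitor.read_state();M=R.from_rotvec(s['tcp_rot']).as_matrix();print(np.degrees(np.arctan2(M[1,1],M[0,1])))
held('10')
cs={n:np.load(n+'_10.npz') for n in('top','side')}
for o in gauges(cs): print(*o)
```

```text
-31.885740475333268
[ 0.4442 -0.0887  0.2099] [ 0.   0.5 -0.2] 0.754 [-14.  -9. 119.   0.  70.  17.]
top [ 0.6043 -0.2565  0.1556] [0.0228 0.0173 0.0332] 106
top [ 0.4678 -0.2988  0.1572] [0.0161 0.0227 0.0337] 97
side [ 0.6072 -0.2536  0.1519] [0.0254 0.0184 0.0369] 91
side [ 0.4696 -0.2955  0.1533] [0.0152 0.0269 0.0364] 75
side [ 0.4436 -0.0882  0.1523] [0.0241 0.0252 0.0363] 110
```

View pics/h_10.png

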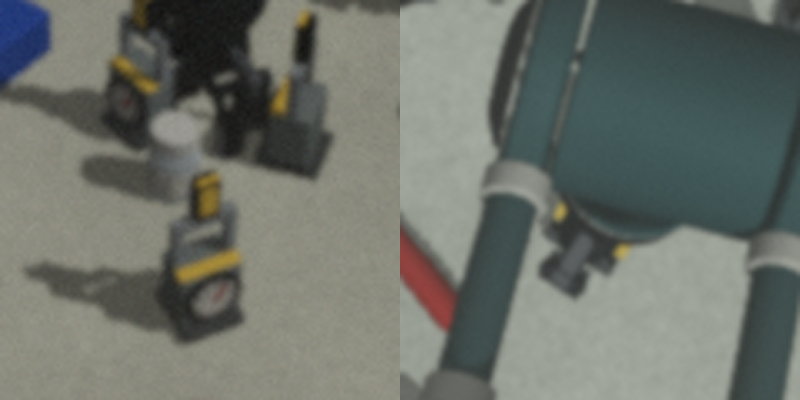

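>>> {"op": "play_rows", "data": {"deltas": [{"x":-1,"y":-1,"z":-30,"wx":0,"wy":0,"wz":0,"fingers":-0.5},{"x":-1,"y":-1,"z":-60,"wx":0,"wy":0,"wz":0,"fingers":-0.5},{"x":-1,"y":-1,"z":-60,"wx":0,"wy":0,"wz":0,"fingers":1},{"x":-1,"y":-1,"z":-60,"wx":0,"wy":0,"wz":0,"fingers":1},{"x":-1,"y":-1,"z":-60,"wx":0,"wy":0,"wz":0,"fingers":1},{"x":-1,"y":-1,"z":-60,"wx":0,"wy":0,"wz":0,"fingers":1},{"x":-1,"y":-1,"z":-60,"wx":0,"wy":0,"wz":0,"fingers":1},{"x":-1,"y":-1,"z":-60,"wx":0,"wy":0,"wz":0,"fingers":1},{"x":-1,"y":-1,"z":-60,"wx":0,"wy":0,"wz":0,"fingers":1},{"x":-1,"y":-1,"z":-40,"wx":0,"wy":0,"wz":0,"fingers":1},{"x":-1,"y":-1,"z":-20,"wx":0,"wy":0,"wz":0,"fingers":1},{"x":-1,"y":-1,"z":-20,"wx":0,"wy":0,"wz":0,"fingers":1}], "grip_force": 60}}

```text
time: 23.18
tool_pos: [0.4429, -0.0899, 0.1896]
tcp_rot: [1.611, 0.888, -1.607]
wrist_force: [0.4, -0.2, -3.3]
width: 0.13
```

Run:
```python
from h import *
heldinfo(*held('11'))
```

```text
[ 0.4429 -0.0899  0.1896] [ 0.4 -0.2 -3.3] 0.13 [-15.  -8. 120.   0.  68.  18.]
bar 60 [ 0.4259 -0.1172  0.1447] [ 0.4624 -0.0649  0.1596] [ 0.4436 -0.0861  0.1541]
loop 230 [ 0.414  -0.1186  0.1096] [ 0.474  -0.0579  0.1442] [ 0.4419 -0.0902  0.1171]
housing 410 [ 0.4013 -0.1047  0.0498] [ 0.4831 -0.0509  0.1046] [ 0.4338 -0.0756  0.0765]
foot 77 [ 0.4036 -0.1063  0.0401] [ 0.4844 -0.0528  0.0496] [ 0.4288 -0.0747  0.0465]
strip 107 [ 0.433  -0.083   0.1106]
lowest 0.040146150031262984
```

View pics/h_11.png

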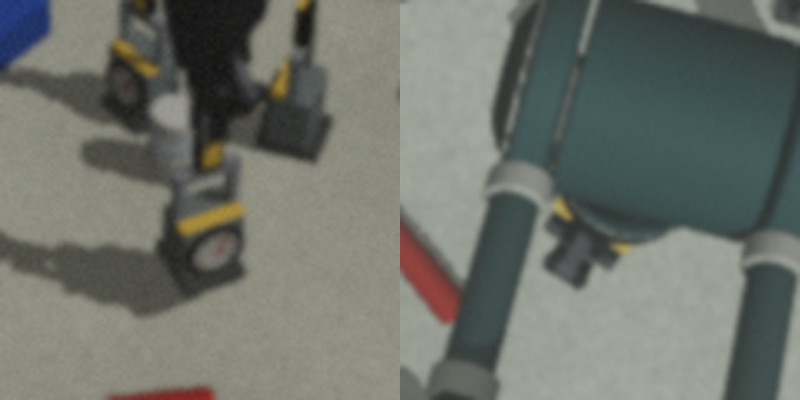

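>>> {"op": "play_rows", "data": {"deltas": [{"x":0,"y":10,"z":30,"wx":0,"wy":0,"wz":0,"fingers":1},{"x":0,"y":30,"z":52,"wx":0,"wy":0,"wz":10,"fingers":1},{"x":0,"y":55,"z":52,"wx":0,"wy":0,"wz":20,"fingers":1},{"x":-2,"y":80,"z":52,"wx":0,"wy":0,"wz":30,"fingers":1},{"x":-4,"y":105,"z":52,"wx":0,"wy":0,"wz":40,"fingers":1},{"x":-6,"y":130,"z":52,"wx":0,"wy":0,"wz":50,"fingers":1},{"x":-8,"y":155,"z":52,"wx":0,"wy":0,"wz":60,"fingers":1},{"x":-10,"y":180,"z":52,"wx":0,"wy":0,"wz":70,"fingers":1},{"x":-11,"y":205,"z":52,"wx":0,"wy":0,"wz":80,"fingers":1},{"x":-11,"y":225,"z":52,"wx":0,"wy":0,"wz":90,"fingers":1},{"x":-11,"y":245,"z":52,"wx":0,"wy":0,"wz":100,"fingers":1},{"x":-11,"y":258,"z":52,"wx":0,"wy":0,"wz":110,"fingers":1},{"x":-11,"y":266,"z":52,"wx":0,"wy":0,"wz":119,"fingers":1},{"x":-11,"y":268,"z":52,"wx":0,"wy":0,"wz":122,"fingers":1},{"x":-11,"y":268,"z":52,"wx":0,"wy":0,"wz":122,"fingers":1},{"x":-11,"y":268,"z":52,"wx":0,"wy":0,"wz":122,"fingers":1}]}}

```text
time: 25.28
tool_pos: [0.4306, 0.1779, 0.2397]
tcp_rot: [0.002, 1.572, -0.003]
wrist_force: [-0.5, -0.1, -2.3]
width: 0.135
```

Run:
```python
from h import *
heldinfo(*held('12'))
```

```text
[0.4306 0.1779 0.2397] [-0.5 -0.1 -2.3] 0.135 [ 19.  -9. 115.  -0.  73. -70.]
bar 131 [0.4022 0.172  0.1959] [0.4612 0.1848 0.2097] [0.4236 0.1792 0.2054]
loop 409 [0.4015 0.1571 0.1597] [0.4609 0.2253 0.1945] [0.4273 0.1798 0.1668]
housing 598 [0.4013 0.1478 0.0997] [0.4592 0.2103 0.1546] [0.4207 0.1848 0.1232]
foot 133 [0.4014 0.1478 0.0878] [0.4576 0.2096 0.0997] [0.421  0.1733 0.0963]
strip 65 [0.4249 0.1659 0.161 ]
lowest 0.08779416189654787
```

View pics/h_12.png

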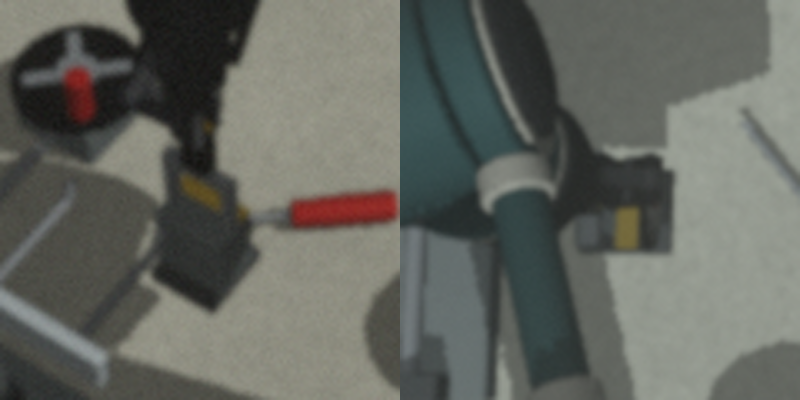

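>>> {"op": "play_rows", "data": {"deltas": [{"x":1,"y":0,"z":-2,"wx":0,"wy":0,"wz":0,"fingers":1},{"x":1,"y":15,"z":-2,"wx":0,"wy":0,"wz":0,"fingers":1},{"x":1,"y":30,"z":-2,"wx":0,"wy":0,"wz":0,"fingers":1},{"x":1,"y":45,"z":-2,"wx":0,"wy":0,"wz":0,"fingers":1},{"x":1,"y":60,"z":-2,"wx":0,"wy":0,"wz":0,"fingers":1},{"x":1,"y":70,"z":-2,"wx":0,"wy":0,"wz":0,"fingers":1},{"x":1,"y":76,"z":-2,"wx":0,"wy":0,"wz":0,"fingers":1},{"x":1,"y":76,"z":-10,"wx":0,"wy":0,"wz":0,"fingers":1},{"x":1,"y":76,"z":-18,"wx":0,"wy":0,"wz":0,"fingers":1},{"x":1,"y":76,"z":-22,"wx":0,"wy":0,"wz":0,"fingers":1},{"x":1,"y":76,"z":-24,"wx":0,"wy":0,"wz":0,"fingers":1},{"x":1,"y":76,"z":-25,"wx":0,"wy":0,"wz":0,"fingers":1},{"x":1,"y":76,"z":-25,"wx":0,"wy":0,"wz":0,"fingers":1}]}}

```text
time: 27.0
tool_pos: [0.4323, 0.2542, 0.2159]
tcp_rot: [0.002, 1.571, -0.002]
wrist_force: [0.1, -0.3, -2.8]
width: 0.132
```

Run:
```python
from h import *
heldinfo(*held('13'))
```

```text
[0.4323 0.2542 0.2159] [ 0.1 -0.3 -2.8] 0.132 [ 28.  -4. 113.   0.  70. -62.]
bar 249 [0.4031 0.218  0.171 ] [0.4624 0.3017 0.1858] [0.4277 0.2573 0.1794]
loop 361 [0.4032 0.2295 0.1359] [0.462  0.3001 0.1707] [0.4275 0.2557 0.1431]
housing 637 [0.4031 0.2245 0.0759] [0.4626 0.2858 0.1307] [0.4228 0.2552 0.1015]
foot 122 [0.4038 0.2241 0.0654] [0.4585 0.2866 0.0758] [0.4225 0.2443 0.0728]
strip 46 [0.4197 0.2414 0.1362]
lowest 0.030033655712424334
```

View pics/h_13.png

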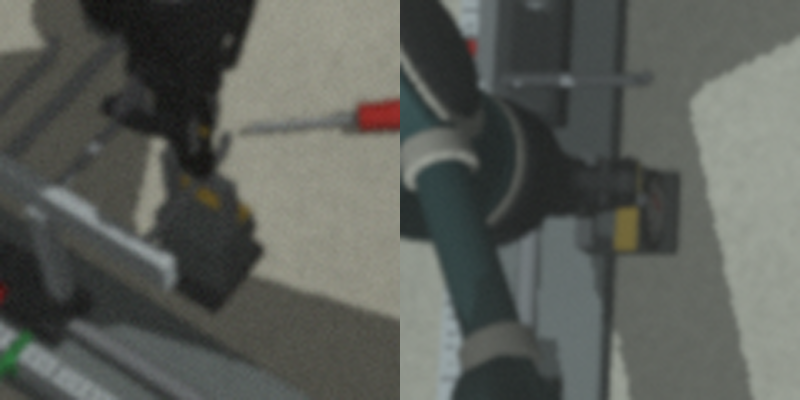

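>>> {"op": "play_rows", "data": {"deltas": [{"x":0,"y":0,"z":-1,"wx":0,"wy":0,"wz":0,"fingers":1},{"x":0,"y":0,"z":-2,"wx":0,"wy":0,"wz":0,"fingers":1},{"x":0,"y":0,"z":-3,"wx":0,"wy":0,"wz":0,"fingers":1},{"x":0,"y":0,"z":-3,"wx":0,"wy":0,"wz":0,"fingers":1}]}}

```text
time: 27.6
tool_pos: [0.4328, 0.2545, 0.2141]
tcp_rot: [0.003, 1.569, -0.001]
wrist_force: [-1.2, -0.8, 5.7]
width: 0.131
```

>>> {"op": "play_rows", "data": {"deltas": [{"x":0,"y":0,"z":1,"wx":0,"wy":0,"wz":0,"fingers":0.3},{"x":0,"y":0,"z":1,"wx":0,"wy":0,"wz":0,"fingers":0.3},{"x":0,"y":0,"z":1,"wx":0,"wy":0,"wz":0,"fingers":0.3},{"x":0,"y":0,"z":20,"wx":0,"wy":0,"wz":0,"fingers":0.3},{"x":0,"y":0,"z":45,"wx":0,"wy":0,"wz":0,"fingers":0.3},{"x":0,"y":0,"z":80,"wx":0,"wy":0,"wz":0,"fingers":0.3},{"x":10,"y":-50,"z":80,"wx":0,"wy":0,"wz":0,"fingers":-0.5},{"x":20,"y":-110,"z":80,"wx":0,"wy":0,"wz":0,"fingers":-0.5},{"x":40,"y":-165,"z":80,"wx":0,"wy":0,"wz":-10,"fingers":-0.5},{"x":60,"y":-220,"z":60,"wx":0,"wy":0,"wz":-12,"fingers":-0.5},{"x":80,"y":-280,"z":40,"wx":0,"wy":0,"wz":-12,"fingers":-0.5},{"x":100,"y":-330,"z":30,"wx":0,"wy":0,"wz":-12,"fingers":-0.5},{"x":120,"y":-380,"z":20,"wx":0,"wy":0,"wz":-12,"fingers":-0.5},{"x":120,"y":-380,"z":20,"wx":0,"wy":0,"wz":-12,"fingers":-0.5}]}}

```text
time: 29.35
tool_pos: [0.5529, -0.1292, 0.2327]
tcp_rot: [0.169, 1.565, -0.171]
wrist_force: [0.1, -0.3, 0.1]
width: 0.753
```

Run:
```python
from h import *
cs=look('14')
z=lambda a:cv2.resize(a,(400,400),interpolation=cv2.INTER_CUBIC)
cv2.imwrite('pics/z14.png',np.hstack([z(cs['side']['frame'][250:400,150:300,::-1]),z(cs['top']['frame'][170:320,90:240,::-1])]))
```

```text
[ 0.5524 -0.1262  0.2334] [ 0.6 -0.1  0.5]
top [ 0.6024 -0.2522  0.1479] [0.0198 0.0101 0.0335] 36
top [ 0.4679 -0.2986  0.1569] [0.0161 0.0229 0.0331] 96
side [ 0.6083 -0.2524  0.1456] [0.0232 0.016  0.0294] 49
side [ 0.4695 -0.2955  0.1537] [0.0169 0.0273 0.0332] 74
  fit [ 0.6055 -0.2525] 78.1 [0.0038 0.0213] 84 [0.0124 0.0041]
  fit [ 0.4687 -0.297 ] 9.9 [0.0031 0.0216] 80 [ 0.0159 -0.0037]
hung stem 239 [0.4308 0.2543 0.2219] 0.2329
hung stem 209 [0.6447 0.268  0.2208] 0.231
```

View pics/side_14.png

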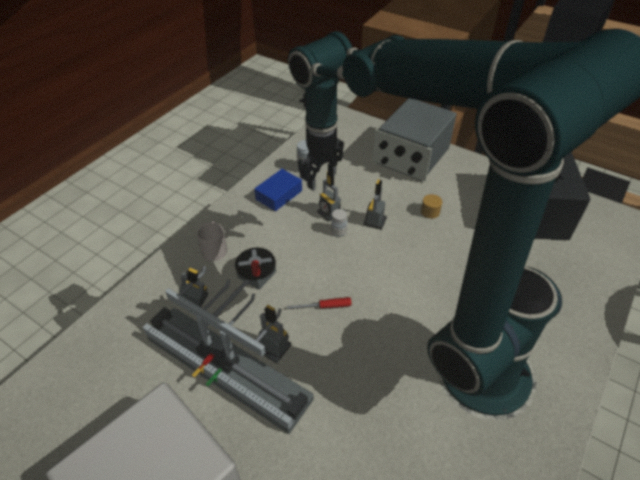

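View pics/z14.png

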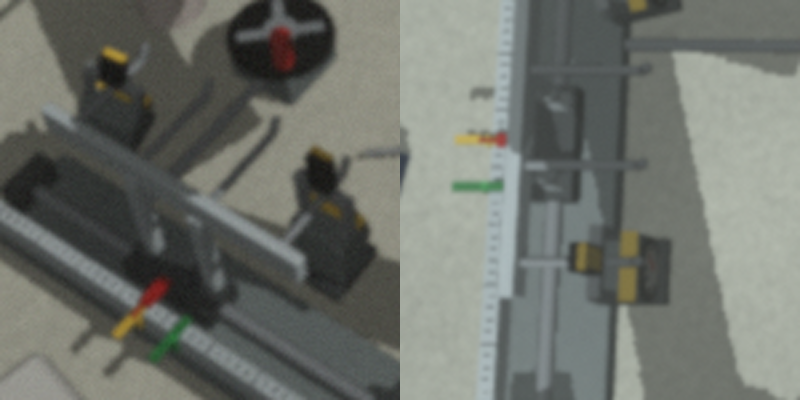

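Run:
```python
from h import *
cs={n:np.load(n+'_14.npz') for n in('top','side')}
P,C=merged(cs.values())
for cx in(.65,.432):
    k=(abs(P[:,0]-cx)<.045)&(P[:,1]>.205)&(P[:,1]<.30)
    Q=P[k];D=C[k]
    for lo,hi,nm in((.205,.24,'stem'),(.18,.20,'bar'),(.13,.142,'housetop'),(.08,.13,'house'),(.05,.08,'foot')):
        q=Q[(Q[:,2]>lo)&(Q[:,2]<hi)]
        if len(q): print(nm,len(q),q.min(0).round(4),q.max(0).round(4),q.mean(0).round(4))
    y=(D[:,0]-D[:,2]>40)&(D[:,1]-D[:,2]>20); 
    for lo,hi in((.12,.16),(.2,.24)):
        m=y&(Q[:,2]>lo)&(Q[:,2]<hi); print(' yellow',m.sum(),Q[m].mean(0).round(4))
z=lambda a:cv2.resize(a,(400,400),interpolation=cv2.INTER_CUBIC)
f=[z(np.load(f'{n}_{t}.npz')['frame'][v:v+70,u:u+70,::-1]) for n,t,u,v in(('side',14,160,250),('top',14,140,120))]
cv2.imwrite('pics/z15.png',np.hstack(f))
```

```text
stem 209 [0.6325 0.2575 0.205 ] [0.6605 0.2789 0.231 ] [0.6447 0.268  0.2208]
bar 207 [0.6287 0.219  0.18  ] [0.6844 0.2775 0.1998] [0.659  0.2616 0.1874]
housetop 413 [0.6351 0.2372 0.13  ] [0.6949 0.2874 0.1418] [0.6663 0.2593 0.1356]
house 369 [0.6368 0.2273 0.0801] [0.6948 0.285  0.1299] [0.6616 0.2529 0.1099]
foot 107 [0.6461 0.2234 0.0598] [0.6942 0.2811 0.08  ] [0.665  0.2393 0.0739]
 yellow 118 [0.6707 0.2507 0.1371]
 yellow 86 [0.6455 0.2655 0.2245]
stem 239 [0.4202 0.2455 0.2052] [0.4444 0.2633 0.2329] [0.4308 0.2543 0.2219]
bar 255 [0.4048 0.2181 0.18  ] [0.4615 0.2757 0.1999] [0.4306 0.2511 0.186 ]
housetop 522 [0.4032 0.229  0.13  ] [0.4615 0.276  0.1418] [0.4296 0.2525 0.1348]
house 517 [0.4032 0.2277 0.0801] [0.4608 0.2862 0.1299] [0.4228 0.2534 0.1081]
foot 267 [0.4037 0.2231 0.0629] [0.4579 0.285  0.0799] [0.4234 0.2506 0.0746]
 yellow 133 [0.4311 0.2413 0.1344]
 yellow 35 [0.4318 0.2503 0.2267]
```

View pics/z15.png

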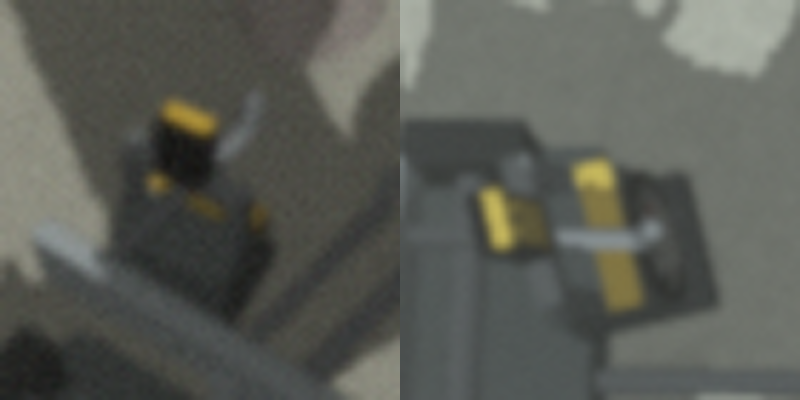

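Run:
```python
from h import *
for t in (9,10,11,12,13,14):
  for n in('top','side'):
    try:c=np.load(f'{n}_{t}.npz')
    except Exception: continue
    W=cloud(c).reshape(-1,3);F=c['frame'].reshape(-1,3).astype(int); k=(abs(W[:,0]-.655)<.045)&(W[:,1]>.205)&(W[:,1]<.30); W=W[k];F=F[k]
    o=[]
    for lo,hi in((.205,.24),(.13,.142),(.08,.13)):
        q=W[(W[:,2]>lo)&(W[:,2]<hi)]; o.append((len(q),q.mean(0).round(4)) if len(q)>5 else None)
    print(t,n,*o)
```

```text
9 top (124, array([0.651 , 0.2521, 0.2207])) (83, array([0.6492, 0.2573, 0.1339])) (44, array([0.6305, 0.2635, 0.1134]))
9 side (107, array([0.652 , 0.2571, 0.2212])) (242, array([0.6533, 0.2597, 0.1356])) (219, array([0.6457, 0.2645, 0.1119]))
10 top (121, array([0.6514, 0.2523, 0.221 ])) (233, array([0.6518, 0.2466, 0.1336])) (263, array([0.6435, 0.2401, 0.1111]))
10 side (107, array([0.6519, 0.2572, 0.2215])) (235, array([0.6537, 0.2597, 0.1356])) (225, array([0.6454, 0.2645, 0.1124]))
11 top (124, array([0.6514, 0.2521, 0.2206])) (244, array([0.6519, 0.2463, 0.1334])) (251, array([0.643 , 0.2402, 0.1108]))
11 side (107, array([0.6521, 0.2571, 0.2209])) (233, array([0.6536, 0.2596, 0.1359])) (229, array([0.6455, 0.2645, 0.1121]))
12 top (118, array([0.6707, 0.2478, 0.2161])) (140, array([0.6361, 0.2757, 0.1374])) (41, array([0.6271, 0.264 , 0.1242]))
12 side (122, array([0.6701, 0.252 , 0.2158])) (79, array([0.638 , 0.2772, 0.1378])) (12, array([0.6321, 0.2723, 0.1189]))
13 top (104, array([0.6537, 0.2567, 0.2222])) (253, array([0.6532, 0.2691, 0.1338])) (187, array([0.6404, 0.2615, 0.1114]))
13 side (113, array([0.6477, 0.2614, 0.2199])) (210, array([0.661 , 0.2744, 0.1367])) (70, array([0.6487, 0.2731, 0.1095]))
14 top (118, array([0.6458, 0.2653, 0.2204])) (247, array([0.6682, 0.2538, 0.1355])) (231, array([0.6658, 0.242 , 0.1083]))
14 side (91, array([0.6433, 0.2714, 0.2213])) (169, array([0.6641, 0.2674, 0.1357])) (155, array([0.6593, 0.2678, 0.1113]))
```

>>> {"op": "play_rows", "data": {"deltas": [{"x":25,"y":-55,"z":0,"wx":0,"wy":0,"wz":0,"fingers":-0.5},{"x":45,"y":-105,"z":0,"wx":0,"wy":0,"wz":0,"fingers":-0.5},{"x":53,"y":-129,"z":0,"wx":0,"wy":0,"wz":0,"fingers":-0.5},{"x":53,"y":-129,"z":-30,"wx":0,"wy":0,"wz":0,"fingers":-0.5},{"x":53,"y":-129,"z":-60,"wx":0,"wy":0,"wz":0,"fingers":-0.5},{"x":53,"y":-129,"z":-83,"wx":0,"wy":0,"wz":0,"fingers":-0.5},{"x":53,"y":-129,"z":-83,"wx":0,"wy":0,"wz":0,"fingers":-0.5}]}}

```text
time: 30.32
tool_pos: [0.6035, -0.2524, 0.1478]
tcp_rot: [0.167, 1.569, -0.164]
wrist_force: [-0.1, 0.7, 0.0]
width: 0.749
```

Run:
```python
from h import *
held('16')
```

```text
[ 0.6035 -0.2524  0.1478] [-0.1  0.7  0. ] 0.749 [ -25.   16.   99.    0.   65. -103.]
```

View pics/h_16.png

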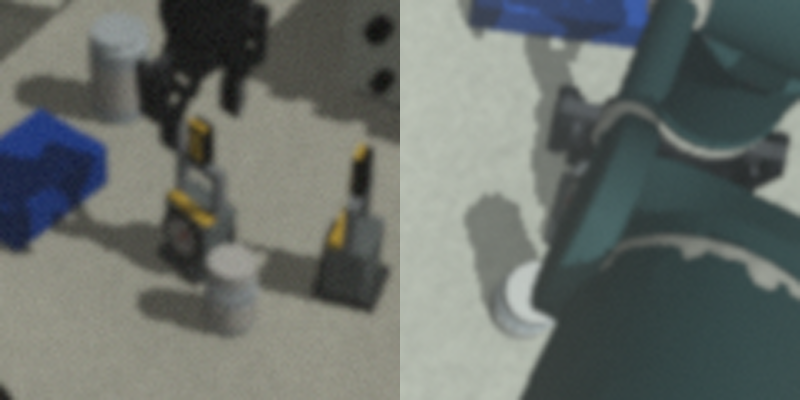

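>>> {"op": "play_rows", "data": {"deltas": [{"x":2,"y":-3,"z":2,"wx":0,"wy":0,"wz":0,"fingers":-0.5},{"x":2,"y":-3,"z":2,"wx":0,"wy":0,"wz":0,"fingers":1},{"x":2,"y":-3,"z":2,"wx":0,"wy":0,"wz":0,"fingers":1},{"x":2,"y":-3,"z":2,"wx":0,"wy":0,"wz":0,"fingers":1},{"x":2,"y":-3,"z":2,"wx":0,"wy":0,"wz":0,"fingers":1},{"x":2,"y":-3,"z":2,"wx":0,"wy":0,"wz":0,"fingers":1},{"x":2,"y":-3,"z":2,"wx":0,"wy":0,"wz":0,"fingers":1},{"x":2,"y":-3,"z":2,"wx":0,"wy":0,"wz":0,"fingers":1},{"x":2,"y":-3,"z":20,"wx":0,"wy":0,"wz":0,"fingers":1},{"x":2,"y":-3,"z":40,"wx":0,"wy":0,"wz":0,"fingers":1},{"x":2,"y":-3,"z":40,"wx":0,"wy":0,"wz":0,"fingers":1}], "grip_force": 60}}

```text
time: 31.8
tool_pos: [0.6089, -0.2585, 0.1927]
tcp_rot: [0.165, 1.56, -0.168]
wrist_force: [0.8, -0.7, -2.3]
width: 0.132
```

Run:
```python
from h import *
heldinfo(*held('17'))
```

```text
[ 0.6089 -0.2585  0.1927] [ 0.8 -0.7 -2.3] 0.132 [ -25.   15.   96.    0.   69. -103.]
bar 53 [ 0.5806 -0.2706  0.1499] [ 0.6416 -0.2417  0.1626] [ 0.608  -0.255   0.1572]
loop 152 [ 0.5819 -0.2789  0.1127] [ 0.645  -0.2335  0.1472] [ 0.6136 -0.2552  0.1218]
housing 397 [ 0.5802 -0.2795  0.0527] [ 0.6469 -0.2195  0.1076] [ 0.6065 -0.2418  0.0811]
foot 145 [ 0.5804 -0.2851  0.0379] [ 0.6459 -0.2225  0.0526] [ 0.6092 -0.2387  0.0482]
strip 47 [ 0.6116 -0.2455  0.1136]
lowest 0.037945603335658884
```

View pics/h_17.png

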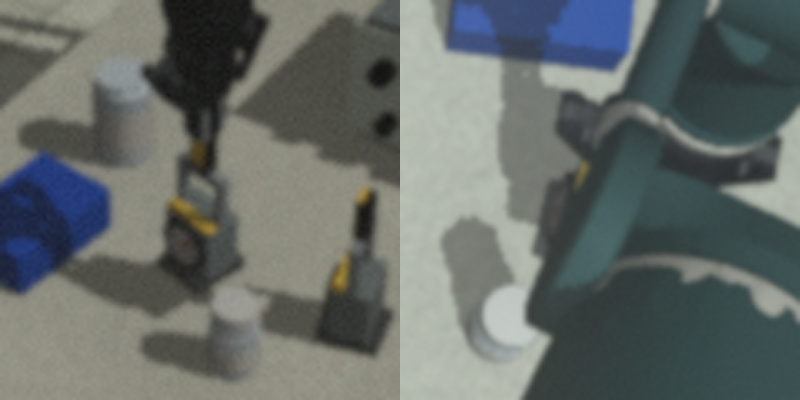

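>>> {"op": "play_rows", "data": {"deltas": [{"x":0,"y":0,"z":45,"wx":0,"wy":0,"wz":0,"fingers":1},{"x":0,"y":10,"z":80,"wx":0,"wy":0,"wz":-10,"fingers":1},{"x":-2,"y":35,"z":100,"wx":0,"wy":0,"wz":-20,"fingers":1},{"x":-4,"y":60,"z":100,"wx":0,"wy":0,"wz":-30,"fingers":1},{"x":-6,"y":90,"z":100,"wx":0,"wy":0,"wz":-40,"fingers":1},{"x":-8,"y":120,"z":100,"wx":0,"wy":0,"wz":-50,"fingers":1},{"x":-10,"y":150,"z":100,"wx":0,"wy":0,"wz":-60,"fingers":1},{"x":-12,"y":180,"z":100,"wx":0,"wy":0,"wz":-70,"fingers":1},{"x":-14,"y":210,"z":100,"wx":0,"wy":0,"wz":-80,"fingers":1},{"x":-16,"y":240,"z":100,"wx":0,"wy":0,"wz":-90,"fingers":1},{"x":-18,"y":270,"z":100,"wx":0,"wy":0,"wz":-100,"fingers":1},{"x":-20,"y":300,"z":100,"wx":0,"wy":0,"wz":-110,"fingers":1},{"x":-22,"y":330,"z":100,"wx":0,"wy":0,"wz":-120,"fingers":1},{"x":-24,"y":360,"z":100,"wx":0,"wy":0,"wz":-130,"fingers":1},{"x":-26,"y":390,"z":100,"wx":0,"wy":0,"wz":-140,"fingers":1},{"x":-27,"y":410,"z":100,"wx":0,"wy":0,"wz":-150,"fingers":1},{"x":-27,"y":425,"z":100,"wx":0,"wy":0,"wz":-160,"fingers":1},{"x":-27,"y":433,"z":100,"wx":0,"wy":0,"wz":-166,"fingers":1},{"x":-27,"y":436,"z":100,"wx":0,"wy":0,"wz":-168,"fingers":1},{"x":-27,"y":436,"z":100,"wx":0,"wy":0,"wz":-168,"fingers":1}]}}

```text
time: 34.4
tool_pos: [0.5796, 0.1784, 0.2886]
tcp_rot: [-2.219, 0.002, 2.223]
wrist_force: [-0.3, 0.4, -2.6]
width: 0.128
```

```bash
cat > a.py <<'E'
from h import *
import sys
def A(tag,cx):
  for n in('top','side'):
    c=np.load(f'{n}_{tag}.npz')
    W=cloud(c).reshape(-1,3); k=(abs(W[:,0]-cx)<.05)&(W[:,1]>.205)&(W[:,1]<.30); W=W[k]
    o=[]
    for lo,hi in((.205,.24),(.13,.142),(.08,.13)):
        q=W[(W[:,2]>lo)&(W[:,2]<hi)]; o.append((len(q),q.mean(0).round(4)) if len(q)>5 else None)
    print('hung',cx,tag,n,*o)
E
python3 - <<'E'
from h import *
from a import A
heldinfo(*held('18'))
A('17',.655);A('18',.655);A('18',.432)
E
```

```text
[0.5796 0.1784 0.2886] [-0.3  0.4 -2.6] 0.128 [ 15.   6.  96.   0.  78. 105.]
bar 157 [0.5476 0.1708 0.2436] [0.6077 0.185  0.2586] [0.5664 0.1788 0.2533]
loop 277 [0.5475 0.1595 0.2086] [0.6076 0.2    0.2431] [0.5743 0.1786 0.2184]
housing 767 [0.5469 0.147  0.1486] [0.6078 0.2258 0.2035] [0.5666 0.1797 0.1773]
foot 214 [0.5471 0.1464 0.1339] [0.6029 0.2106 0.1486] [0.5665 0.1736 0.1451]
strip 142 [0.5777 0.1646 0.2067]
lowest 0.133904041160108
hung 0.655 17 top (113, array([0.65  , 0.2634, 0.2215])) (228, array([0.6619, 0.2559, 0.1342])) (231, array([0.6521, 0.2487, 0.1109]))
hung 0.655 17 side (112, array([0.6556, 0.2683, 0.2211])) (256, array([0.6556, 0.2689, 0.1358])) (153, array([0.6389, 0.2681, 0.1159]))
hung 0.655 18 top None None None
hung 0.655 18 side (109, array([0.6518, 0.2678, 0.2212])) (238, array([0.6589, 0.2693, 0.1357])) (155, array([0.6455, 0.2692, 0.1132]))
hung 0.432 18 top None None None
hung 0.432 18 side (119, array([0.431 , 0.2571, 0.2221])) (257, array([0.429 , 0.2593, 0.1356])) (315, array([0.4198, 0.2658, 0.1064]))
```

View pics/side_18.png

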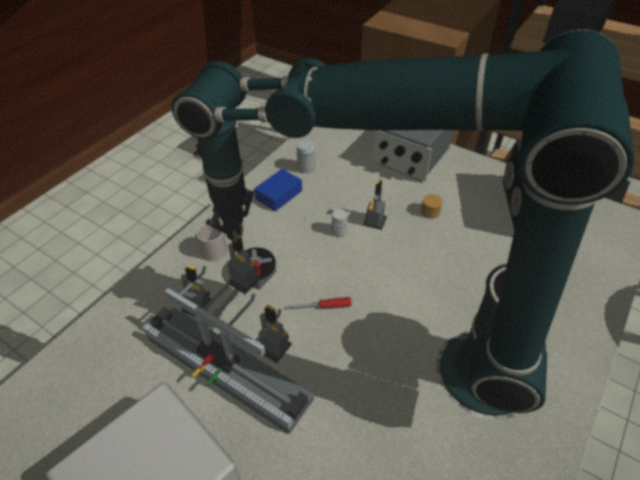

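>>> {"op": "play_rows", "data": {"deltas": [{"x":3,"y":0,"z":-25,"wx":0,"wy":0,"wz":0,"fingers":1},{"x":3,"y":0,"z":-48,"wx":0,"wy":0,"wz":0,"fingers":1},{"x":3,"y":0,"z":-48,"wx":0,"wy":0,"wz":0,"fingers":1},{"x":3,"y":15,"z":-48,"wx":0,"wy":0,"wz":0,"fingers":1},{"x":3,"y":30,"z":-48,"wx":0,"wy":0,"wz":0,"fingers":1},{"x":3,"y":45,"z":-48,"wx":0,"wy":0,"wz":0,"fingers":1},{"x":3,"y":60,"z":-48,"wx":0,"wy":0,"wz":0,"fingers":1},{"x":3,"y":70,"z":-48,"wx":0,"wy":0,"wz":0,"fingers":1},{"x":3,"y":76,"z":-48,"wx":0,"wy":0,"wz":0,"fingers":1},{"x":3,"y":76,"z":-56,"wx":0,"wy":0,"wz":0,"fingers":1},{"x":3,"y":76,"z":-64,"wx":0,"wy":0,"wz":0,"fingers":1},{"x":3,"y":76,"z":-68,"wx":0,"wy":0,"wz":0,"fingers":1},{"x":3,"y":76,"z":-71,"wx":0,"wy":0,"wz":0,"fingers":1},{"x":3,"y":76,"z":-71,"wx":0,"wy":0,"wz":0,"fingers":1}]}}

```text
time: 36.25
tool_pos: [0.5831, 0.2539, 0.2184]
tcp_rot: [-2.22, 0.004, 2.221]
wrist_force: [0.4, 0.1, -2.5]
width: 0.129
```

Run:
```python
from h import *
from a import A
heldinfo(*held('19'))
A('19',.655);A('19',.432)
```

```text
[0.5831 0.2539 0.2184] [ 0.4  0.1 -2.5] 0.129 [ 21.  11.  97.  -0.  71. 111.]
bar 255 [0.5512 0.2181 0.1734] [0.6309 0.3015 0.1883] [0.5757 0.2558 0.1809]
loop 328 [0.5511 0.2258 0.1384] [0.6112 0.3    0.1733] [0.5759 0.2571 0.1548]
housing 550 [0.5506 0.223  0.0785] [0.6084 0.2804 0.1333] [0.5687 0.2505 0.1119]
foot 144 [0.5508 0.2224 0.064 ] [0.6068 0.2824 0.0783] [0.5692 0.2363 0.0747]
strip 87 [0.5758 0.2407 0.1366]
lowest 0.030234170470696986
hung 0.655 19 top (98, array([0.6529, 0.2623, 0.2215])) (180, array([0.6638, 0.2562, 0.1339])) (119, array([0.6583, 0.242 , 0.1098]))
hung 0.655 19 side (46, array([0.656 , 0.2717, 0.2166])) (255, array([0.6561, 0.2696, 0.1357])) (150, array([0.6394, 0.2683, 0.1156]))
hung 0.432 19 top (103, array([0.4315, 0.2504, 0.2211])) (267, array([0.4294, 0.2456, 0.1336])) (195, array([0.4281, 0.2335, 0.1109]))
hung 0.432 19 side (123, array([0.4311, 0.2572, 0.2216])) (262, array([0.4289, 0.2592, 0.1358])) (314, array([0.42  , 0.2659, 0.106 ]))
```

View pics/h_19.png

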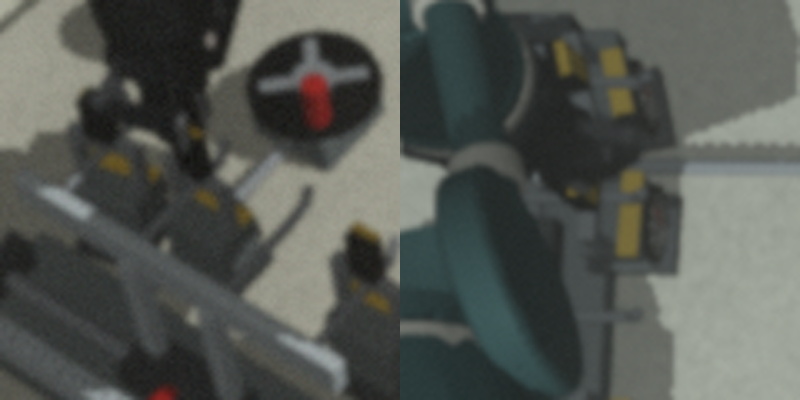

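>>> {"op": "play_rows", "data": {"deltas": [{"x":0,"y":0,"z":-2,"wx":0,"wy":0,"wz":0,"fingers":1},{"x":0,"y":0,"z":-3,"wx":0,"wy":0,"wz":0,"fingers":1},{"x":0,"y":0,"z":-4,"wx":0,"wy":0,"wz":0,"fingers":1},{"x":0,"y":0,"z":-4,"wx":0,"wy":0,"wz":0,"fingers":1}]}}

```text
time: 36.85
tool_pos: [0.5838, 0.2544, 0.216]
tcp_rot: [-2.222, 0.002, 2.218]
wrist_force: [-1.3, -0.9, 3.7]
width: 0.127
```

>>> {"op": "play_rows", "data": {"deltas": [{"x":0,"y":0,"z":1,"wx":0,"wy":0,"wz":0,"fingers":0.3},{"x":0,"y":0,"z":1,"wx":0,"wy":0,"wz":0,"fingers":0.3},{"x":0,"y":0,"z":1,"wx":0,"wy":0,"wz":0,"fingers":0.3},{"x":0,"y":0,"z":20,"wx":0,"wy":0,"wz":0,"fingers":0.3},{"x":0,"y":0,"z":45,"wx":0,"wy":0,"wz":0,"fingers":0.3},{"x":0,"y":0,"z":80,"wx":0,"wy":0,"wz":0,"fingers":0.3},{"x":0,"y":-40,"z":80,"wx":0,"wy":0,"wz":10,"fingers":-0.5},{"x":0,"y":-80,"z":80,"wx":0,"wy":0,"wz":20,"fingers":-0.5},{"x":-10,"y":-120,"z":80,"wx":0,"wy":0,"wz":30,"fingers":-0.5},{"x":-20,"y":-160,"z":80,"wx":0,"wy":0,"wz":40,"fingers":-0.5},{"x":-30,"y":-200,"z":70,"wx":0,"wy":0,"wz":50,"fingers":-0.5},{"x":-40,"y":-250,"z":60,"wx":0,"wy":0,"wz":60,"fingers":-0.5},{"x":-50,"y":-300,"z":40,"wx":0,"wy":0,"wz":70,"fingers":-0.5},{"x":-50,"y":-350,"z":20,"wx":0,"wy":0,"wz":80,"fingers":-0.5},{"x":-50,"y":-380,"z":20,"wx":0,"wy":0,"wz":90,"fingers":-0.5},{"x":-50,"y":-390,"z":20,"wx":0,"wy":0,"wz":100,"fingers":-0.5},{"x":-50,"y":-390,"z":20,"wx":0,"wy":0,"wz":100,"fingers":-0.5}]}}

```text
time: 38.98
tool_pos: [0.5337, -0.1368, 0.236]
tcp_rot: [1.085, 1.282, -1.084]
wrist_force: [0.3, 0.6, -0.4]
width: 0.743
```

Run:
```python
from h import *
from a import A
cs=look('20')
for x in(.655,.582,.432): A('20',x)
z=lambda a:cv2.resize(a,(400,400),interpolation=cv2.INTER_CUBIC)
cv2.imwrite('pics/z20.png',np.hstack([z(cs['side']['frame'][250:380,160:290,::-1]),z(cs['top']['frame'][150:320,90:260,::-1])]))
```

```text
[ 0.5336 -0.1357  0.2357] [ 0.3  0.8 -1.1]
top [ 0.4678 -0.299   0.1568] [0.0162 0.0228 0.0335] 97
side [ 0.4699 -0.2957  0.1529] [0.0151 0.0275 0.0346] 75
  fit [ 0.4687 -0.2975] 8.6 [0.0032 0.0233] 44 [ 0.0166 -0.0038]
hung stem 238 [0.4309 0.2542 0.2217] 0.2307
hung stem 226 [0.5775 0.254  0.2214] 0.2316
hung stem 229 [0.6552 0.2654 0.221 ] 0.2314
hung 0.655 20 top (117, array([0.6544, 0.2629, 0.221 ])) (253, array([0.6521, 0.2574, 0.1336])) (227, array([0.6431, 0.2492, 0.1109]))
hung 0.655 20 side (112, array([0.656 , 0.268 , 0.2211])) (258, array([0.6558, 0.2692, 0.1357])) (160, array([0.6365, 0.2698, 0.1154]))
hung 0.582 20 top (117, array([0.5772, 0.2515, 0.2212])) (270, array([0.5814, 0.2475, 0.1336])) (304, array([0.5855, 0.243 , 0.1108]))
hung 0.582 20 side (109, array([0.5779, 0.2567, 0.2216])) (251, array([0.5818, 0.2604, 0.1355])) (280, array([0.5782, 0.2651, 0.112 ]))
hung 0.432 20 top (118, array([0.4308, 0.2514, 0.2218])) (266, array([0.4299, 0.2452, 0.1337])) (194, array([0.4274, 0.2339, 0.1108]))
hung 0.432 20 side (120, array([0.431 , 0.2569, 0.2215])) (267, array([0.4289, 0.2595, 0.1358])) (313, array([0.4197, 0.266 , 0.1054]))
```

View pics/z20.png

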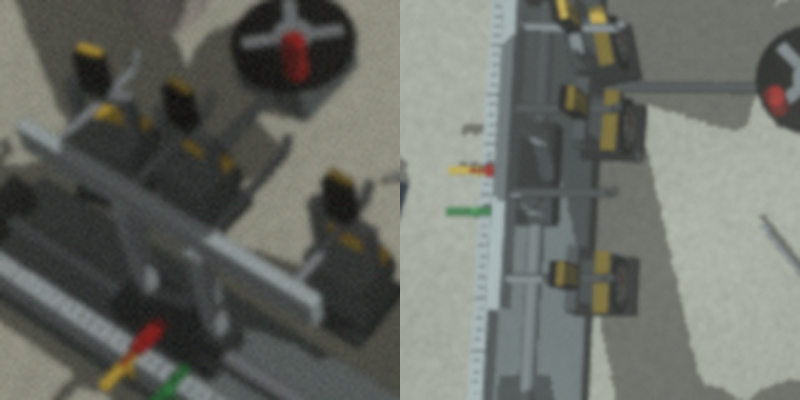

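>>> {"op": "play_rows", "data": {"deltas": [{"x":-20,"y":-55,"z":0,"wx":0,"wy":0,"wz":0,"fingers":-0.5},{"x":-45,"y":-110,"z":0,"wx":0,"wy":0,"wz":0,"fingers":-0.5},{"x":-65,"y":-161,"z":0,"wx":0,"wy":0,"wz":0,"fingers":-0.5},{"x":-65,"y":-161,"z":-30,"wx":0,"wy":0,"wz":0,"fingers":-0.5},{"x":-65,"y":-161,"z":-60,"wx":0,"wy":0,"wz":0,"fingers":-0.5},{"x":-65,"y":-161,"z":-86,"wx":0,"wy":0,"wz":0,"fingers":-0.5},{"x":-65,"y":-161,"z":-86,"wx":0,"wy":0,"wz":0,"fingers":-0.5},{"x":-65,"y":-161,"z":-86,"wx":0,"wy":0,"wz":0,"fingers":-0.5}]}}

```text
time: 40.08
tool_pos: [0.4691, -0.2967, 0.15]
tcp_rot: [1.082, 1.284, -1.081]
wrist_force: [0.9, -0.2, 0.9]
width: 0.748
```

Run:
```python
from h import *
held('21')
```

```text
[ 0.4691 -0.2967  0.15  ] [ 0.9 -0.2  0.9] 0.748 [-35.   6. 111.   0.  63. -45.]
```

View pics/h_21.png

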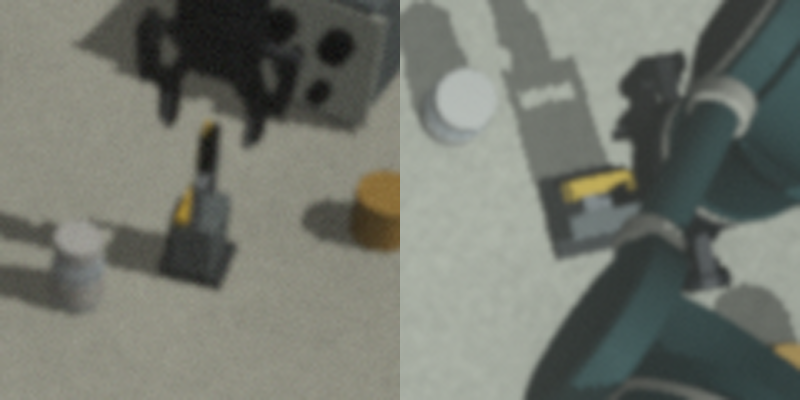

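>>> {"op": "play_rows", "data": {"deltas": [{"x":0,"y":0,"z":0,"wx":0,"wy":0,"wz":0,"fingers":1},{"x":0,"y":0,"z":0,"wx":0,"wy":0,"wz":0,"fingers":1},{"x":0,"y":0,"z":0,"wx":0,"wy":0,"wz":0,"fingers":1},{"x":0,"y":0,"z":0,"wx":0,"wy":0,"wz":0,"fingers":1},{"x":0,"y":0,"z":0,"wx":0,"wy":0,"wz":0,"fingers":1},{"x":0,"y":0,"z":0,"wx":0,"wy":0,"wz":0,"fingers":1},{"x":0,"y":0,"z":0,"wx":0,"wy":0,"wz":0,"fingers":1},{"x":0,"y":0,"z":20,"wx":0,"wy":0,"wz":0,"fingers":1},{"x":0,"y":0,"z":40,"wx":0,"wy":0,"wz":0,"fingers":1},{"x":0,"y":0,"z":40,"wx":0,"wy":0,"wz":0,"fingers":1}], "grip_force": 60}}

```text
time: 41.42
tool_pos: [0.4688, -0.2973, 0.1898]
tcp_rot: [1.081, 1.283, -1.081]
wrist_force: [1.5, -0.3, -5.2]
width: 0.135
```

Run:
```python
from h import *
from a import A
heldinfo(*held('22')); A('22',.655)
```

```text
[ 0.4688 -0.2973  0.1898] [ 1.5 -0.3 -5.2] 0.135 [-35.   4. 109.  -0.  67. -45.]
bar 55 [ 0.4574 -0.3256  0.1449] [ 0.472  -0.2701  0.1598] [ 0.4645 -0.2833  0.1548]
loop 287 [ 0.4462 -0.3288  0.1098] [ 0.4951 -0.2698  0.1445] [ 0.469  -0.2935  0.1164]
housing 523 [ 0.4372 -0.3368  0.0498] [ 0.5031 -0.2675  0.1048] [ 0.4643 -0.2858  0.0722]
foot 96 [ 0.4351 -0.3346  0.0401] [ 0.501  -0.2688  0.0498] [ 0.4587 -0.2885  0.047 ]
strip 116 [ 0.4811 -0.2909  0.1113]
lowest 0.04007899133745907
hung 0.655 22 top (119, array([0.6549, 0.2629, 0.221 ])) (264, array([0.6513, 0.2576, 0.1336])) (222, array([0.6423, 0.2493, 0.1108]))
hung 0.655 22 side (112, array([0.656 , 0.2677, 0.221 ])) (273, array([0.6547, 0.2694, 0.1357])) (159, array([0.6357, 0.2696, 0.1143]))
```

View pics/h_22.png

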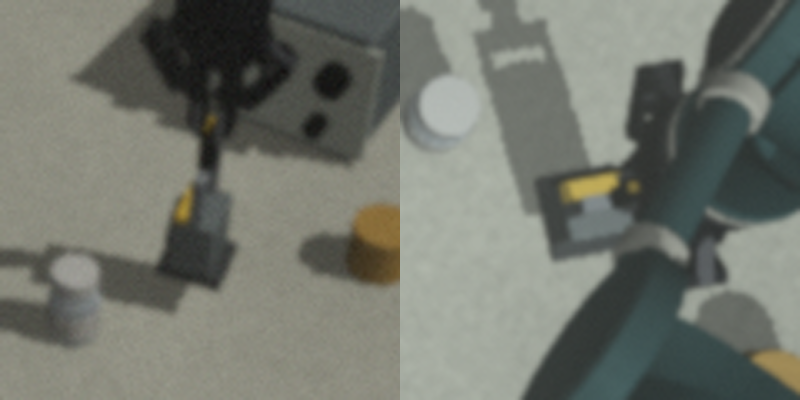

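>>> {"op": "play_rows", "data": {"deltas": [{"x":0,"y":0,"z":40,"wx":0,"wy":0,"wz":0,"fingers":1},{"x":0,"y":15,"z":80,"wx":0,"wy":0,"wz":0,"fingers":1},{"x":2,"y":45,"z":100,"wx":0,"wy":0,"wz":-5,"fingers":1},{"x":5,"y":75,"z":100,"wx":0,"wy":0,"wz":-10,"fingers":1},{"x":8,"y":110,"z":100,"wx":0,"wy":0,"wz":-20,"fingers":1},{"x":11,"y":145,"z":100,"wx":0,"wy":0,"wz":-30,"fingers":1},{"x":14,"y":180,"z":100,"wx":0,"wy":0,"wz":-40,"fingers":1},{"x":17,"y":215,"z":100,"wx":0,"wy":0,"wz":-50,"fingers":1},{"x":20,"y":250,"z":100,"wx":0,"wy":0,"wz":-60,"fingers":1},{"x":23,"y":285,"z":100,"wx":0,"wy":0,"wz":-70,"fingers":1},{"x":26,"y":320,"z":100,"wx":0,"wy":0,"wz":-80,"fingers":1},{"x":29,"y":355,"z":100,"wx":0,"wy":0,"wz":-90,"fingers":1},{"x":32,"y":390,"z":100,"wx":0,"wy":0,"wz":-97,"fingers":1},{"x":35,"y":425,"z":90,"wx":0,"wy":0,"wz":-100,"fingers":1},{"x":38,"y":455,"z":70,"wx":0,"wy":0,"wz":-100,"fingers":1},{"x":38,"y":470,"z":55,"wx":0,"wy":0,"wz":-100,"fingers":1},{"x":38,"y":475,"z":51,"wx":0,"wy":0,"wz":-100,"fingers":1},{"x":38,"y":475,"z":51,"wx":0,"wy":0,"wz":-100,"fingers":1},{"x":38,"y":475,"z":51,"wx":0,"wy":0,"wz":-100,"fingers":1}]}}

```text
time: 43.9
tool_pos: [0.5068, 0.1774, 0.2405]
tcp_rot: [-2.221, 0.004, 2.218]
wrist_force: [-0.1, -0.0, -4.7]
width: 0.136
```

Run:
```python
from h import *
from a import A
heldinfo(*held('23'))
```

```text
[0.5068 0.1774 0.2405] [-0.1 -0.  -4.7] 0.136 [ 17.  -1. 108.  -0.  73. 107.]
bar 96 [0.4723 0.17   0.1956] [0.5319 0.1835 0.2104] [0.4926 0.1776 0.2049]
loop 506 [0.4725 0.1555 0.1606] [0.5328 0.2253 0.1949] [0.4992 0.1763 0.1671]
housing 614 [0.4722 0.1448 0.1005] [0.5308 0.2091 0.1555] [0.4942 0.1743 0.1264]
foot 49 [0.4733 0.1449 0.094 ] [0.5299 0.2063 0.1005] [0.495  0.1705 0.0986]
strip 98 [0.4984 0.1633 0.1625]
lowest 0.09399613915826022
```

View pics/h_23.png

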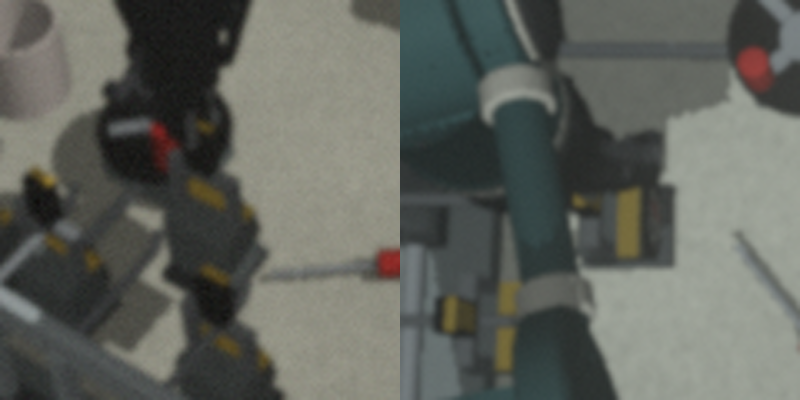

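>>> {"op": "play_rows", "data": {"deltas": [{"x":4,"y":0,"z":-3,"wx":0,"wy":0,"wz":0,"fingers":1},{"x":4,"y":10,"z":-4,"wx":0,"wy":0,"wz":0,"fingers":1},{"x":4,"y":20,"z":-4,"wx":0,"wy":0,"wz":0,"fingers":1},{"x":4,"y":32,"z":-4,"wx":0,"wy":0,"wz":0,"fingers":1},{"x":4,"y":45,"z":-4,"wx":0,"wy":0,"wz":0,"fingers":1},{"x":4,"y":60,"z":-4,"wx":0,"wy":0,"wz":0,"fingers":1},{"x":4,"y":70,"z":-4,"wx":0,"wy":0,"wz":0,"fingers":1},{"x":4,"y":77,"z":-4,"wx":0,"wy":0,"wz":0,"fingers":1},{"x":4,"y":77,"z":-10,"wx":0,"wy":0,"wz":0,"fingers":1},{"x":4,"y":77,"z":-18,"wx":0,"wy":0,"wz":0,"fingers":1},{"x":4,"y":77,"z":-23,"wx":0,"wy":0,"wz":0,"fingers":1},{"x":4,"y":77,"z":-25,"wx":0,"wy":0,"wz":0,"fingers":1},{"x":4,"y":77,"z":-25,"wx":0,"wy":0,"wz":0,"fingers":1}]}}

```text
time: 45.62
tool_pos: [0.5101, 0.2549, 0.2144]
tcp_rot: [-2.22, 0.004, 2.22]
wrist_force: [0.7, 0.2, -4.6]
width: 0.133
```

Run:
```python
from h import *
from a import A
heldinfo(*held('24'))
for x in(.655,.582,.432): A('24',x)
```

```text
[0.5101 0.2549 0.2144] [ 0.7  0.2 -4.6] 0.133 [ 24.   4. 106.  -0.  70. 114.]
bar 291 [0.4756 0.2185 0.1698] [0.558  0.3017 0.1844] [0.5096 0.2566 0.1768]
loop 508 [0.4626 0.23   0.1344] [0.5575 0.2806 0.1693] [0.5057 0.2534 0.1424]
housing 604 [0.4755 0.2222 0.0748] [0.5579 0.2808 0.1294] [0.5048 0.2491 0.1056]
foot 66 [0.4757 0.222  0.0634] [0.5571 0.2796 0.0744] [0.5009 0.2399 0.0705]
strip 61 [0.4958 0.2405 0.1359]
lowest 0.030074277340658595
hung 0.655 24 top (117, array([0.655 , 0.2629, 0.221 ])) (256, array([0.6515, 0.2577, 0.1335])) (221, array([0.6426, 0.249 , 0.1114]))
hung 0.655 24 side (116, array([0.6559, 0.2682, 0.2209])) (266, array([0.6552, 0.2693, 0.1356])) (151, array([0.6359, 0.2698, 0.116 ]))
hung 0.582 24 top (119, array([0.577 , 0.2514, 0.2208])) (256, array([0.585 , 0.2476, 0.1335])) (274, array([0.5915, 0.2412, 0.1117]))
hung 0.582 24 side (31, array([0.5849, 0.2555, 0.2279])) (252, array([0.5809, 0.2603, 0.1357])) (273, array([0.5829, 0.2679, 0.1118]))
hung 0.432 24 top (102, array([0.4316, 0.2506, 0.2213])) (297, array([0.4352, 0.2456, 0.1339])) (262, array([0.4402, 0.2368, 0.11  ]))
hung 0.432 24 side (122, array([0.4311, 0.2571, 0.2215])) (299, array([0.434 , 0.2593, 0.1355])) (407, array([0.4335, 0.2645, 0.1063]))
```

View pics/h_24.png

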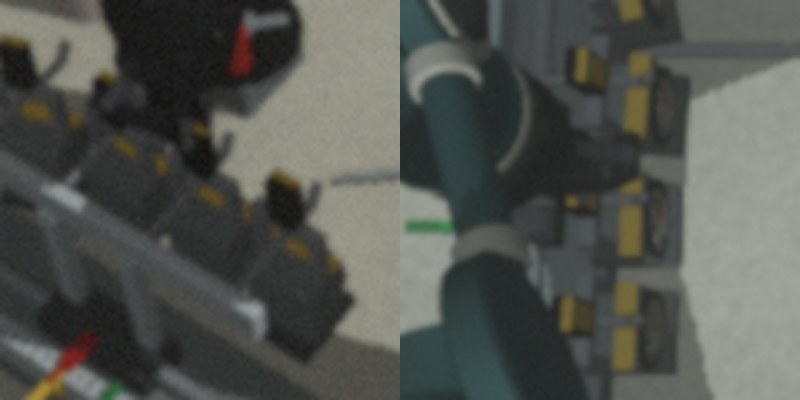

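>>> {"op": "play_rows", "data": {"deltas": [{"x":0,"y":0,"z":-1,"wx":0,"wy":0,"wz":0,"fingers":1},{"x":0,"y":0,"z":-2,"wx":0,"wy":0,"wz":0,"fingers":1},{"x":0,"y":0,"z":-2,"wx":0,"wy":0,"wz":0,"fingers":1}]}}

```text
time: 46.1
tool_pos: [0.5104, 0.2553, 0.2131]
tcp_rot: [-2.221, 0.003, 2.219]
wrist_force: [-1.0, 0.7, -3.5]
width: 0.137
```

>>> {"op": "play_rows", "data": {"deltas": [{"x":0,"y":0,"z":-1,"wx":0,"wy":0,"wz":0,"fingers":1},{"x":0,"y":0,"z":-2,"wx":0,"wy":0,"wz":0,"fingers":1},{"x":0,"y":0,"z":-2,"wx":0,"wy":0,"wz":0,"fingers":1}]}}

```text
time: 46.48
tool_pos: [0.5111, 0.2555, 0.2128]
tcp_rot: [-2.222, 0.002, 2.217]
wrist_force: [-1.8, -1.4, 5.3]
width: 0.131
```

>>> {"op": "play_rows", "data": {"deltas": [{"x":0,"y":0,"z":1,"wx":0,"wy":0,"wz":0,"fingers":0.3},{"x":0,"y":0,"z":1,"wx":0,"wy":0,"wz":0,"fingers":0.3},{"x":0,"y":0,"z":1,"wx":0,"wy":0,"wz":0,"fingers":0.3},{"x":0,"y":0,"z":20,"wx":0,"wy":0,"wz":0,"fingers":0.3},{"x":0,"y":0,"z":45,"wx":0,"wy":0,"wz":0,"fingers":0.3},{"x":0,"y":0,"z":85,"wx":0,"wy":0,"wz":0,"fingers":0.3},{"x":0,"y":-50,"z":85,"wx":0,"wy":0,"wz":0,"fingers":0},{"x":0,"y":-110,"z":85,"wx":0,"wy":0,"wz":0,"fingers":0},{"x":0,"y":-170,"z":85,"wx":0,"wy":0,"wz":0,"fingers":0},{"x":0,"y":-230,"z":85,"wx":0,"wy":0,"wz":0,"fingers":0},{"x":0,"y":-290,"z":85,"wx":0,"wy":0,"wz":0,"fingers":0},{"x":0,"y":-340,"z":85,"wx":0,"wy":0,"wz":0,"fingers":0},{"x":0,"y":-340,"z":85,"wx":0,"wy":0,"wz":0,"fingers":0}]}}

```text
time: 48.1
tool_pos: [0.5103, -0.0881, 0.2972]
tcp_rot: [-2.22, 0.01, 2.216]
wrist_force: [-1.3, 0.3, 0.5]
width: 0.503
```

Run:
```python
from h import *
from a import A
cs=look('25')
for x in(.655,.582,.507,.432): A('25',x)
z=lambda a:cv2.resize(a,(400,400),interpolation=cv2.INTER_CUBIC)
cv2.imwrite('pics/z25.png',np.hstack([z(cs['side']['frame'][250:380,160:290,::-1]),z(cs['top']['frame'][150:320,90:260,::-1])]))
```

```text
[ 0.5104 -0.0851  0.2968] [-1.   0.2 -0.1]
hung stem 233 [0.431  0.2542 0.2221] 0.2314
hung stem 238 [0.5027 0.2543 0.2213] 0.2307
hung stem 222 [0.5777 0.2539 0.2215] 0.2306
hung stem 231 [0.6556 0.2653 0.2212] 0.2317
hung 0.655 25 top (119, array([0.655 , 0.2628, 0.2212])) (250, array([0.6512, 0.2578, 0.1335])) (233, array([0.6426, 0.2491, 0.1111]))
hung 0.655 25 side (112, array([0.6562, 0.268 , 0.2212])) (272, array([0.655 , 0.2697, 0.1355])) (151, array([0.6352, 0.2693, 0.1143]))
hung 0.582 25 top (115, array([0.5773, 0.2514, 0.2214])) (285, array([0.5823, 0.2478, 0.1335])) (314, array([0.5868, 0.2433, 0.1096]))
hung 0.582 25 side (107, array([0.5781, 0.2566, 0.2217])) (256, array([0.5821, 0.2607, 0.1356])) (268, array([0.5819, 0.2681, 0.1121]))
hung 0.507 25 top (117, array([0.5023, 0.2517, 0.2218])) (293, array([0.5073, 0.2463, 0.1335])) (278, array([0.5132, 0.2394, 0.1105]))
hung 0.507 25 side (121, array([0.5031, 0.2569, 0.2209])) (289, array([0.5053, 0.2597, 0.1355])) (300, array([0.5077, 0.2658, 0.1111]))
hung 0.432 25 top (116, array([0.4305, 0.2513, 0.2222])) (295, array([0.4345, 0.2458, 0.1338])) (241, array([0.4379, 0.2363, 0.1095]))
hung 0.432 25 side (117, array([0.4315, 0.2571, 0.222 ])) (289, array([0.4327, 0.2592, 0.1357])) (412, array([0.4343, 0.2643, 0.1063]))
```

View pics/z25.png

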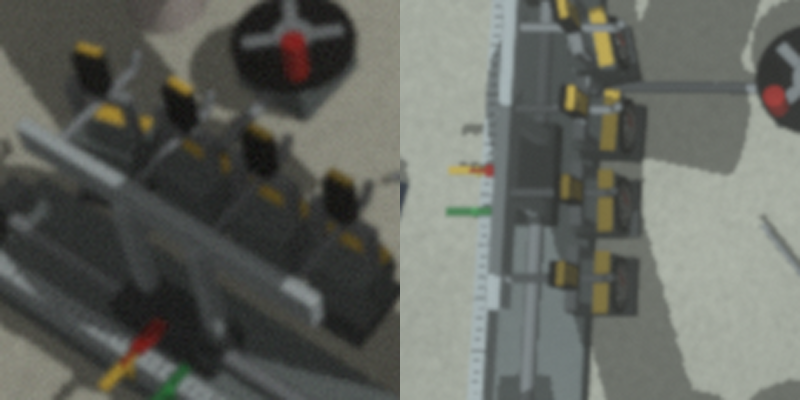

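>>> {"op": "play_rows", "data": {"deltas": [{"x":30,"y":60,"z":0,"wx":0,"wy":0,"wz":0,"fingers":0},{"x":60,"y":115,"z":0,"wx":0,"wy":0,"wz":0,"fingers":0},{"x":85,"y":170,"z":0,"wx":0,"wy":0,"wz":0,"fingers":0},{"x":110,"y":225,"z":0,"wx":0,"wy":0,"wz":0,"fingers":0},{"x":130,"y":280,"z":0,"wx":0,"wy":0,"wz":0,"fingers":0},{"x":145,"y":330,"z":0,"wx":0,"wy":0,"wz":0,"fingers":0},{"x":145,"y":350,"z":0,"wx":0,"wy":0,"wz":0,"fingers":0},{"x":145,"y":350,"z":0,"wx":0,"wy":0,"wz":0,"fingers":0},{"x":145,"y":350,"z":-20,"wx":0,"wy":0,"wz":0,"fingers":0},{"x":145,"y":350,"z":-40,"wx":0,"wy":0,"wz":0,"fingers":0},{"x":145,"y":350,"z":-60,"wx":0,"wy":0,"wz":0,"fingers":0},{"x":145,"y":350,"z":-60,"wx":0,"wy":0,"wz":0,"fingers":0}]}}

```text
time: 49.7
tool_pos: [0.6533, 0.2636, 0.2316]
tcp_rot: [-2.214, 0.007, 2.227]
wrist_force: [0.1, 1.1, -0.3]
width: 0.502
```

Run:
```python
from h import *
from a import A
held('26')
```

```text
[0.6533 0.2636 0.2316] [ 0.1  1.1 -0.3] 0.502 [ 20.  18.  87.   0.  75. 110.]
```

View pics/h_26.png

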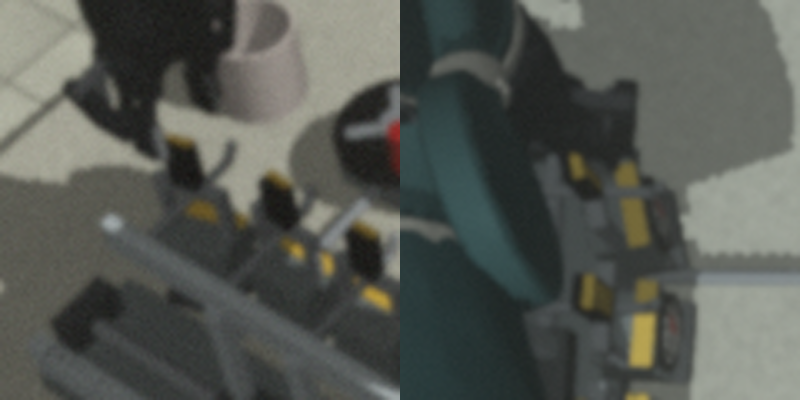

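>>> {"op": "play_rows", "data": {"deltas": [{"x":2,"y":2,"z":-10,"wx":0,"wy":0,"wz":0,"fingers":0},{"x":2,"y":2,"z":-17,"wx":0,"wy":0,"wz":0,"fingers":0},{"x":2,"y":2,"z":-17,"wx":0,"wy":0,"wz":0,"fingers":1},{"x":2,"y":2,"z":-17,"wx":0,"wy":0,"wz":0,"fingers":1},{"x":2,"y":2,"z":-17,"wx":0,"wy":0,"wz":0,"fingers":1},{"x":2,"y":2,"z":-17,"wx":0,"wy":0,"wz":0,"fingers":1},{"x":2,"y":2,"z":-17,"wx":0,"wy":0,"wz":0,"fingers":1}], "grip_force": 50}}

```text
time: 50.68
tool_pos: [0.657, 0.2671, 0.2186]
tcp_rot: [-2.22, 0.003, 2.221]
wrist_force: [-0.5, -0.5, -1.5]
width: 0.114
```

>>> {"op": "play_rows", "data": {"deltas": [{"x":0,"y":0,"z":3,"wx":0,"wy":0,"wz":0,"fingers":1},{"x":0,"y":0,"z":5,"wx":0,"wy":0,"wz":0,"fingers":1},{"x":0,"y":-6,"z":5,"wx":0,"wy":0,"wz":0,"fingers":1},{"x":0,"y":-11,"z":5,"wx":0,"wy":0,"wz":0,"fingers":1},{"x":0,"y":-11,"z":5,"wx":0,"wy":0,"wz":0,"fingers":1}]}}

```text
time: 51.3
tool_pos: [0.6571, 0.2554, 0.2235]
tcp_rot: [-2.22, 0.004, 2.22]
wrist_force: [-0.5, -0.5, -4.6]
width: 0.11
```

Run:
```python
from h import *
from a import A
heldinfo(*held('27'))
```

```text
[0.6571 0.2554 0.2235] [-0.5 -0.5 -4.6] 0.11 [ 19.  18.  88.  -0.  74. 109.]
bar 200 [0.6093 0.2186 0.1785] [0.6901 0.2976 0.1933] [0.6482 0.25   0.1869]
loop 341 [0.6093 0.2226 0.1435] [0.6879 0.3029 0.1782] [0.6531 0.2566 0.1655]
housing 676 [0.6113 0.221  0.0836] [0.6869 0.2761 0.1385] [0.6484 0.251  0.1194]
foot 152 [0.627  0.2202 0.0689] [0.6844 0.2797 0.0835] [0.6491 0.234  0.0784]
strip 83 [0.6564 0.2401 0.1393]
lowest 0.03004346846911532
```

View pics/h_27.png

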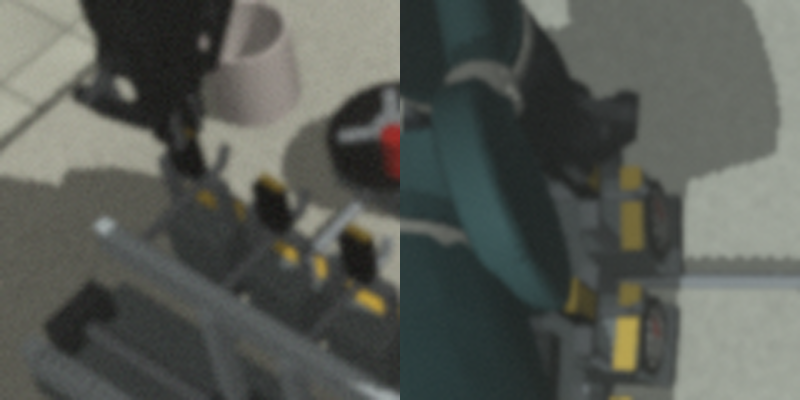

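Straight now; lower and release, then retreat.

>>> {"op": "play_rows", "data": {"deltas": [{"x":0,"y":0,"z":-3,"wx":0,"wy":0,"wz":0,"fingers":1},{"x":0,"y":0,"z":-5,"wx":0,"wy":0,"wz":0,"fingers":1},{"x":0,"y":0,"z":-6,"wx":0,"wy":0,"wz":0,"fingers":1},{"x":0,"y":0,"z":-6,"wx":0,"wy":0,"wz":0,"fingers":1}]}}

```text
time: 51.9
tool_pos: [0.6576, 0.2564, 0.2185]
tcp_rot: [-2.221, 0.003, 2.219]
wrist_force: [-0.9, 0.6, -0.0]
width: 0.108
```

>>> {"op": "play_rows", "data": {"deltas": [{"x":0,"y":0,"z":1,"wx":0,"wy":0,"wz":0,"fingers":0.3},{"x":0,"y":0,"z":1,"wx":0,"wy":0,"wz":0,"fingers":0.3},{"x":0,"y":0,"z":1,"wx":0,"wy":0,"wz":0,"fingers":0.3},{"x":0,"y":0,"z":20,"wx":0,"wy":0,"wz":0,"fingers":0.3},{"x":0,"y":0,"z":45,"wx":0,"wy":0,"wz":0,"fingers":0.3},{"x":0,"y":0,"z":80,"wx":0,"wy":0,"wz":0,"fingers":0.3},{"x":-10,"y":-50,"z":80,"wx":0,"wy":0,"wz":0,"fingers":-0.2},{"x":-25,"y":-105,"z":80,"wx":0,"wy":0,"wz":0,"fingers":-0.2},{"x":-43,"y":-159,"z":70,"wx":0,"wy":0,"wz":0,"fingers":-0.2},{"x":-43,"y":-159,"z":40,"wx":0,"wy":0,"wz":0,"fingers":-0.2},{"x":-43,"y":-159,"z":0,"wx":0,"wy":0,"wz":0,"fingers":-0.2},{"x":-43,"y":-159,"z":-40,"wx":0,"wy":0,"wz":0,"fingers":-0.2},{"x":-43,"y":-159,"z":-40,"wx":0,"wy":0,"wz":0,"fingers":-0.2},{"x":-43,"y":-159,"z":-40,"wx":0,"wy":0,"wz":0,"fingers":-0.2}]}}

```text
time: 53.65
tool_pos: [0.6155, 0.0974, 0.1801]
tcp_rot: [-2.223, 0.003, 2.217]
wrist_force: [-0.2, 0.4, -0.1]
width: 0.599
```

Run:
```python
from h import *
from a import A
cs=look('28'); stand(cs)
for x in(.655,.582,.507,.432): A('28',x)
z=lambda a:cv2.resize(a,(400,400),interpolation=cv2.INTER_CUBIC)
cv2.imwrite('pics/z28.png',np.hstack([z(cs['side']['frame'][230:380,160:310,::-1]),z(cs['top']['frame'][130:320,90:280,::-1])]))
```

```text
[0.6162 0.0975 0.1809] [-0.1 -0.3  0.4]
hung stem 234 [0.431  0.2542 0.222 ] 0.2309
hung stem 119 [0.5031 0.2571 0.2213] 0.2331
hung stem 130 [0.5789 0.2566 0.2213] 0.2327
hung stem 192 [0.6572 0.2565 0.2219] 0.2317
top yel 39 mean [0.5442 0.3965 0.063 ] x 0.5401 0.5474 y 0.3791 0.4109
top grn 61 mean [0.5034 0.3888 0.0626] x 0.5 0.5087 y 0.3682 0.4095
top red 23 mean [0.5441 0.3752 0.0656] x 0.5394 0.5491 y 0.3676 0.3894
   tip [0.5439 0.3828 0.0647] 7
side knobtop 52 [0.6131 0.0983 0.1045] [0.6134 0.0979 0.1036] [0.022 0.021 0.01 ]
side yel 58 mean [0.5456 0.3972 0.0628] x 0.5415 0.5519 y 0.3809 0.4132
side grn 86 mean [0.5052 0.3879 0.0629] x 0.5003 0.5227 y 0.3534 0.4126
side red 76 mean [0.545  0.3676 0.0661] x 0.539 0.5522 y 0.3493 0.3917
   tip [0.5447 0.3857 0.0671] 13
hung 0.655 28 top (81, array([0.6564, 0.2547, 0.2234])) (74, array([0.6527, 0.2366, 0.1328])) (188, array([0.6478, 0.2338, 0.1093]))
hung 0.655 28 side (111, array([0.6577, 0.2578, 0.2208])) (234, array([0.6551, 0.2606, 0.1357])) (215, array([0.6451, 0.2688, 0.1131]))
hung 0.582 28 top (19, array([0.584 , 0.2567, 0.2244])) (13, array([0.6089, 0.2346, 0.1334])) (88, array([0.6154, 0.2359, 0.1091]))
hung 0.582 28 side (111, array([0.5781, 0.2566, 0.2208])) (240, array([0.58  , 0.2598, 0.1357])) (268, array([0.5829, 0.2667, 0.1115]))
hung 0.507 28 top None None None
hung 0.507 28 side (119, array([0.5031, 0.2571, 0.2213])) (290, array([0.5035, 0.2598, 0.1354])) (290, array([0.5083, 0.2655, 0.1108]))
hung 0.432 28 top (117, array([0.4308, 0.2514, 0.2221])) None None
hung 0.432 28 side (117, array([0.4312, 0.257 , 0.2218])) (295, array([0.4339, 0.2593, 0.1358])) (399, array([0.433 , 0.2643, 0.1062]))
```

View pics/z28.png

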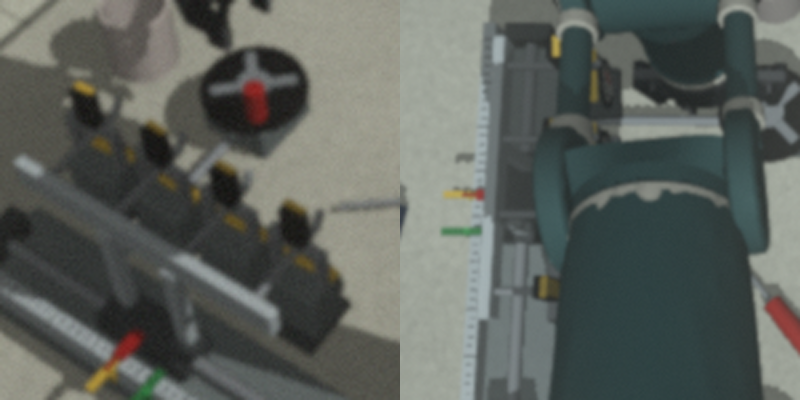

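>>> {"op": "play_rows", "data": {"deltas": [{"x":-3,"y":-2,"z":-40,"wx":0,"wy":0,"wz":0,"fingers":-0.3},{"x":-3,"y":-2,"z":-70,"wx":0,"wy":0,"wz":0,"fingers":-0.3},{"x":-3,"y":-2,"z":-89,"wx":0,"wy":0,"wz":0,"fingers":-0.3},{"x":-3,"y":-2,"z":-89,"wx":0,"wy":0,"wz":0,"fingers":-0.3},{"x":-3,"y":-2,"z":-89,"wx":0,"wy":0,"wz":0,"fingers":1},{"x":-3,"y":-2,"z":-89,"wx":0,"wy":0,"wz":0,"fingers":1},{"x":-3,"y":-2,"z":-89,"wx":0,"wy":0,"wz":0,"fingers":1},{"x":-3,"y":-2,"z":-89,"wx":0,"wy":0,"wz":0,"fingers":1},{"x":-3,"y":-2,"z":-89,"wx":0,"wy":0,"wz":0,"fingers":1},{"x":-3,"y":-2,"z":-89,"wx":0,"wy":0,"wz":0,"fingers":1}], "grip_force": 30}}

```text
time: 55.0
tool_pos: [0.6124, 0.0958, 0.0908]
tcp_rot: [-2.223, 0.002, 2.216]
wrist_force: [-2.3, 1.1, 5.9]
width: 0.232
```

```bash
python3 - <<'E'
from h import *
cs={n:cap(n,'29') for n in('top','side')}; stand({'side':cs['side']}); print(monitor.read_state()['tool_pos'],monitor.read_state()['wrist_force'],monitor.read_state()['width'])
E
python3 circ.py 611.8 93.3 643.5 64.3 137.5 20 18
```

```text
side knobtop 53 [0.6088 0.0935 0.1062] [0.6117 0.0949 0.1051] [0.021 0.046 0.013]
side yel 57 mean [0.5453 0.3972 0.0631] x 0.5415 0.5523 y 0.3815 0.4136
side grn 86 mean [0.5049 0.388  0.0633] x 0.5004 0.5146 y 0.3587 0.4129
side red 79 mean [0.5451 0.3672 0.0657] x 0.5381 0.5575 y 0.3494 0.3907
   tip [0.5447 0.3852 0.0681] 13
[0.6124023  0.09576908 0.09076685] [-1.34639576  2.79378952  5.70260734] 0.2305911020554099
[{"x": -8, "y": -12.5, "z": 0, "wx": 0, "wy": 0, "wz": 0, "fingers": 1}, {"x": -11.5, "y": -27, "z": 0, "wx": 0, "wy": 0, "wz": 0, "fingers": 1}, {"x": -9.5, "y": -42, "z": 0, "wx": 0, "wy": 0, "wz": 0, "fingers": 1}, {"x": -2.5, "y": -55, "z": 0, "wx": 0, "wy": 0, "wz": 0, "fingers": 1}, {"x": 8.5, "y": -65.5, "z": 0, "wx": 0, "wy": 0, "wz": 0, "fingers": 1}, {"x": 22.5, "y": -71, "z": 0, "wx": 0, "wy": 0, "wz": 0, "fingers": 1}, {"x": 37.5, "y": -71.5, "z": 0, "wx": 0, "wy": 0, "wz": 0, "fingers": 1}, {"x": 51.5, "y": -67, "z": 0, "wx": 0, "wy": 0, "wz": 0, "fingers": 1}, {"x": 63.5, "y": -58, "z": 0, "wx": 0, "wy": 0, "wz": 0, "fingers": 1}, {"x": 71.5, "y": -45.5, "z": 0, "wx": 0, "wy": 0, "wz": 0, "fingers": 1}, {"x": 74.5, "y": -31, "z": 0, "wx": 0, "wy": 0, "wz": 0, "fingers": 1}, {"x": 72.5, "y": -16, "z": 0, "wx": 0, "wy": 0, "wz": 0, "fingers": 1}, {"x": 66, "y": -3, "z": 0, "wx": 0, "wy": 0, "wz": 0, "fingers": 1}, {"x": 55, "y": 7.5, "z": 0, "wx": 0, "wy": 0, "wz": 0, "fingers": 1}, {"x": 41, "y": 13, "z": 0, "wx": 0, "wy": 0, "wz": 0, "fingers": 1}, {"x": 26, "y": 13.5, "z": 0, "wx": 0, "wy": 0, "wz": 0, "fingers": 1}, {"x": 12, "y": 9, "z": 0, "wx": 0, "wy": 0, "wz": 0, "fingers": 1}, {"x": 0, "y": 0, "z": 0, "wx": 0, "wy": 0, "wz": 0, "fingers": 1}]
```

```bash
python3 circ.py 613 95.5 643.5 64.3 134.5 20 18
```

```text
[{"x": -8.5, "y": -12.5, "z": 0, "wx": 0, "wy": 0, "wz": 0, "fingers": 1}, {"x": -12.5, "y": -27, "z": 0, "wx": 0, "wy": 0, "wz": 0, "fingers": 1}, {"x": -11, "y": -42, "z": 0, "wx": 0, "wy": 0, "wz": 0, "fingers": 1}, {"x": -5, "y": -55.5, "z": 0, "wx": 0, "wy": 0, "wz": 0, "fingers": 1}, {"x": 5.5, "y": -66, "z": 0, "wx": 0, "wy": 0, "wz": 0, "fingers": 1}, {"x": 19, "y": -72.5, "z": 0, "wx": 0, "wy": 0, "wz": 0, "fingers": 1}, {"x": 34, "y": -74, "z": 0, "wx": 0, "wy": 0, "wz": 0, "fingers": 1}, {"x": 48.5, "y": -70.5, "z": 0, "wx": 0, "wy": 0, "wz": 0, "fingers": 1}, {"x": 60.5, "y": -62, "z": 0, "wx": 0, "wy": 0, "wz": 0, "fingers": 1}, {"x": 69.5, "y": -49.5, "z": 0, "wx": 0, "wy": 0, "wz": 0, "fingers": 1}, {"x": 73.5, "y": -35.5, "z": 0, "wx": 0, "wy": 0, "wz": 0, "fingers": 1}, {"x": 72, "y": -20.5, "z": 0, "wx": 0, "wy": 0, "wz": 0, "fingers": 1}, {"x": 66, "y": -7, "z": 0, "wx": 0, "wy": 0, "wz": 0, "fingers": 1}, {"x": 55.5, "y": 4, "z": 0, "wx": 0, "wy": 0, "wz": 0, "fingers": 1}, {"x": 42, "y": 10, "z": 0, "wx": 0, "wy": 0, "wz": 0, "fingers": 1}, {"x": 27, "y": 11.5, "z": 0, "wx": 0, "wy": 0, "wz": 0, "fingers": 1}, {"x": 12.5, "y": 8, "z": 0, "wx": 0, "wy": 0, "wz": 0, "fingers": 1}, {"x": 0.5, "y": -0.5, "z": 0, "wx": 0, "wy": 0, "wz": 0, "fingers": 1}]
```

>>> {"op": "play_rows", "data": {"deltas": [{"x":-4.5,"y":-6,"z":0,"wx":0,"wy":0,"wz":0,"fingers":1},{"x":-8.5,"y":-12.5,"z":0,"wx":0,"wy":0,"wz":0,"fingers":1},{"x":-12.5,"y":-27,"z":0,"wx":0,"wy":0,"wz":0,"fingers":1},{"x":-11,"y":-42,"z":0,"wx":0,"wy":0,"wz":0,"fingers":1},{"x":-5,"y":-55.5,"z":0,"wx":0,"wy":0,"wz":0,"fingers":1},{"x":5.5,"y":-66,"z":0,"wx":0,"wy":0,"wz":0,"fingers":1},{"x":19,"y":-72.5,"z":0,"wx":0,"wy":0,"wz":0,"fingers":1},{"x":34,"y":-74,"z":0,"wx":0,"wy":0,"wz":0,"fingers":1},{"x":48.5,"y":-70.5,"z":0,"wx":0,"wy":0,"wz":0,"fingers":1},{"x":60.5,"y":-62,"z":0,"wx":0,"wy":0,"wz":0,"fingers":1},{"x":69.5,"y":-49.5,"z":0,"wx":0,"wy":0,"wz":0,"fingers":1},{"x":73.5,"y":-35.5,"z":0,"wx":0,"wy":0,"wz":0,"fingers":1},{"x":72,"y":-20.5,"z":0,"wx":0,"wy":0,"wz":0,"fingers":1},{"x":66,"y":-7,"z":0,"wx":0,"wy":0,"wz":0,"fingers":1},{"x":55.5,"y":4,"z":0,"wx":0,"wy":0,"wz":0,"fingers":1},{"x":42,"y":10,"z":0,"wx":0,"wy":0,"wz":0,"fingers":1},{"x":27,"y":11.5,"z":0,"wx":0,"wy":0,"wz":0,"fingers":1},{"x":12.5,"y":8,"z":0,"wx":0,"wy":0,"wz":0,"fingers":1},{"x":0,"y":0,"z":0,"wx":0,"wy":0,"wz":0,"fingers":1}]}}

```text
time: 57.48
tool_pos: [0.6125, 0.0963, 0.0908]
tcp_rot: [-2.225, 0.001, 2.214]
wrist_force: [3.2, -1.2, 5.8]
width: 0.232
```

Run:
```python
from h import *
cs={n:cap(n,'30') for n in('top','side')}; stand(cs); print(monitor.read_state()['tool_pos'],monitor.read_state()['wrist_force'],monitor.read_state()['width'])
P,C=merged(cs.values())
H=P[(P[:,1]>.2)&(P[:,1]<.30)&(P[:,2]>.205)&(P[:,2]<.24)&(P[:,0]>.3)]
xs=np.sort(H[:,0])
for q in np.split(xs,np.nonzero(np.diff(xs)>.02)[0]+1):
    s=H[(H[:,0]>=q[0])&(H[:,0]<=q[-1])]; print('hung stem',len(s),s.mean(0).round(4))
```

```text
top knobtop 4 [0.6034 0.0975 0.1005] [0.6036 0.098  0.1008] [0.002 0.005 0.004]
top yel 57 mean [0.5445 0.3904 0.0624] x 0.5397 0.5479 y 0.37 0.4103
top grn 61 mean [0.5035 0.3889 0.0624] x 0.5003 0.5088 y 0.3691 0.4105
top red 17 mean [0.524  0.3731 0.0654] x 0.5185 0.5283 y 0.3686 0.3784
   tip [0.524  0.3731 0.0654] 17
side knobtop 51 [0.6087 0.0937 0.1063] [0.6112 0.0995 0.1051] [0.024 0.037 0.013]
side yel 90 mean [0.5462 0.3892 0.0628] x 0.5401 0.5595 y 0.3552 0.4135
side grn 86 mean [0.5049 0.3883 0.0636] x 0.5002 0.5103 y 0.3646 0.4129
side red 75 mean [0.525  0.3654 0.0654] x 0.5186 0.5346 y 0.3498 0.3879
   tip [0.5262 0.3809 0.0648] 12
[0.6112614  0.09476152 0.0907314 ] [-1.2697926  -1.38551945  9.43487832] 0.2273923210370816
hung stem 246 [0.4111 0.2542 0.2219]
hung stem 238 [0.4822 0.2542 0.2213]
hung stem 230 [0.5579 0.2537 0.2215]
hung stem 229 [0.6374 0.2552 0.2212]
```

View pics/side_30.png

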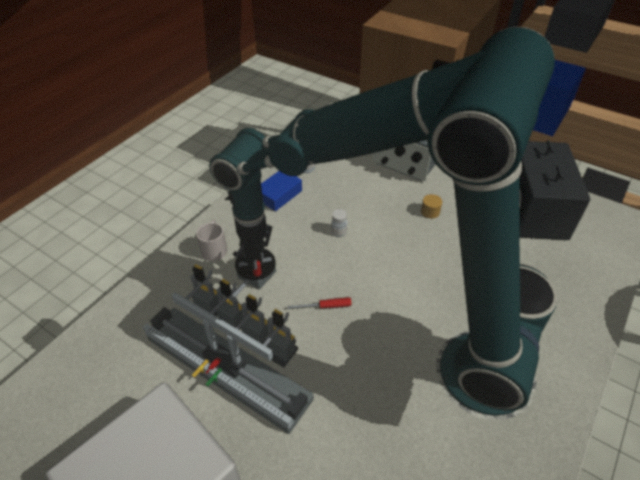

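>>> {"op": "play_rows", "data": {"deltas": [{"x":-4.5,"y":-6,"z":0,"wx":0,"wy":0,"wz":0,"fingers":1},{"x":-8.5,"y":-12.5,"z":0,"wx":0,"wy":0,"wz":0,"fingers":1},{"x":-12.5,"y":-27,"z":0,"wx":0,"wy":0,"wz":0,"fingers":1},{"x":-11,"y":-42,"z":0,"wx":0,"wy":0,"wz":0,"fingers":1},{"x":-5,"y":-55.5,"z":0,"wx":0,"wy":0,"wz":0,"fingers":1},{"x":5.5,"y":-66,"z":0,"wx":0,"wy":0,"wz":0,"fingers":1},{"x":19,"y":-72.5,"z":0,"wx":0,"wy":0,"wz":0,"fingers":1},{"x":34,"y":-74,"z":0,"wx":0,"wy":0,"wz":0,"fingers":1},{"x":48.5,"y":-70.5,"z":0,"wx":0,"wy":0,"wz":0,"fingers":1},{"x":60.5,"y":-62,"z":0,"wx":0,"wy":0,"wz":0,"fingers":1},{"x":69.5,"y":-49.5,"z":0,"wx":0,"wy":0,"wz":0,"fingers":1},{"x":73.5,"y":-35.5,"z":0,"wx":0,"wy":0,"wz":0,"fingers":1},{"x":72,"y":-20.5,"z":0,"wx":0,"wy":0,"wz":0,"fingers":1},{"x":66,"y":-7,"z":0,"wx":0,"wy":0,"wz":0,"fingers":1},{"x":55.5,"y":4,"z":0,"wx":0,"wy":0,"wz":0,"fingers":1},{"x":42,"y":10,"z":0,"wx":0,"wy":0,"wz":0,"fingers":1},{"x":27,"y":11.5,"z":0,"wx":0,"wy":0,"wz":0,"fingers":1},{"x":12.5,"y":8,"z":0,"wx":0,"wy":0,"wz":0,"fingers":1},{"x":0,"y":0,"z":0,"wx":0,"wy":0,"wz":0,"fingers":1},{"x":-2.5,"y":-3,"z":0,"wx":0,"wy":0,"wz":0,"fingers":1}]}}

```text
time: 60.08
tool_pos: [0.6095, 0.0926, 0.0908]
tcp_rot: [-2.224, 0.002, 2.215]
wrist_force: [1.0, 2.0, 7.4]
width: 0.234
```

Run:
```python
from h import *
cs={n:cap(n,'31') for n in('top','side')}; stand(cs); print(monitor.read_state()['tool_pos'],monitor.read_state()['wrist_force'],monitor.read_state()['width'])
z=lambda a:cv2.resize(a,(400,400),interpolation=cv2.INTER_CUBIC)
cv2.imwrite('pics/z31.png',np.hstack([z(cs['side']['frame'][330:420,160:250,::-1]),z(cs['top']['frame'][200:280,90:170,::-1])]))
```

```text
top knobtop 11 [0.5993 0.0949 0.1016] [0.5995 0.0974 0.1021] [0.005 0.017 0.008]
top yel 58 mean [0.5445 0.3904 0.0621] x 0.5398 0.5479 y 0.37 0.4122
top grn 23 mean [0.503  0.4022 0.0627] x 0.5 0.5055 y 0.394 0.4107
top red 13 mean [0.504  0.3718 0.0658] x 0.5001 0.5077 y 0.3684 0.3741
   tip [0.504  0.3718 0.0658] 13
side knobtop 49 [0.6051 0.0924 0.1058] [0.6077 0.0909 0.105 ] [0.021 0.048 0.013]
side yel 90 mean [0.546  0.3895 0.0629] x 0.541 0.559 y 0.3553 0.4147
side grn 39 mean [0.5045 0.3993 0.0628] x 0.5005 0.5098 y 0.3835 0.4129
side red 69 mean [0.5047 0.3634 0.0654] x 0.4978 0.5148 y 0.3497 0.3833
   tip [0.5044 0.3755 0.0684] 15
[0.60922261 0.09240224 0.09071183] [-1.40484715  0.33274407  8.98862295] 0.2303909724957054
```

View pics/z31.png

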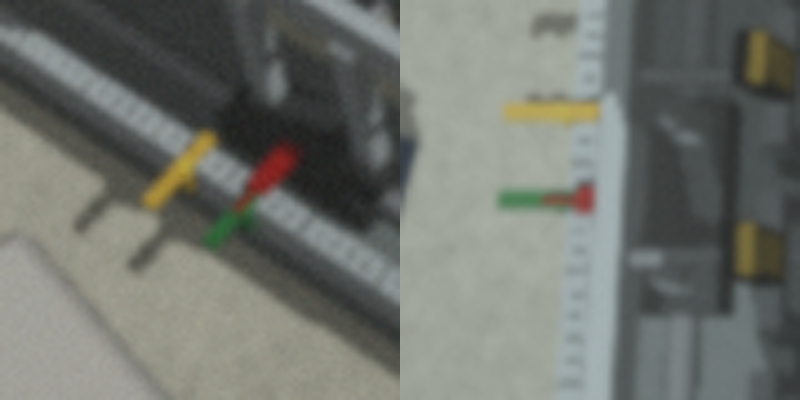

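Pointer is centred on green. Release and retreat.

>>> {"op": "play_rows", "data": {"deltas": [{"x":0,"y":0,"z":0,"wx":0,"wy":0,"wz":0,"fingers":-0.2},{"x":0,"y":0,"z":0,"wx":0,"wy":0,"wz":0,"fingers":-0.2},{"x":0,"y":0,"z":0,"wx":0,"wy":0,"wz":0,"fingers":-0.2},{"x":0,"y":0,"z":40,"wx":0,"wy":0,"wz":0,"fingers":-0.2},{"x":0,"y":0,"z":90,"wx":0,"wy":0,"wz":0,"fingers":-0.2},{"x":0,"y":0,"z":150,"wx":0,"wy":0,"wz":0,"fingers":-0.2},{"x":0,"y":-60,"z":180,"wx":0,"wy":0,"wz":0,"fingers":-0.2},{"x":0,"y":-120,"z":200,"wx":0,"wy":0,"wz":0,"fingers":-0.2},{"x":-20,"y":-180,"z":200,"wx":0,"wy":0,"wz":0,"fingers":-0.2},{"x":-40,"y":-240,"z":200,"wx":0,"wy":0,"wz":0,"fingers":-0.2},{"x":-40,"y":-300,"z":200,"wx":0,"wy":0,"wz":0,"fingers":-0.2},{"x":-40,"y":-350,"z":200,"wx":0,"wy":0,"wz":0,"fingers":-0.2},{"x":-40,"y":-350,"z":200,"wx":0,"wy":0,"wz":0,"fingers":-0.2},{"x":-40,"y":-350,"z":200,"wx":0,"wy":0,"wz":0,"fingers":-0.2},{"x":-40,"y":-350,"z":200,"wx":0,"wy":0,"wz":0,"fingers":-0.2},{"x":-40,"y":-350,"z":200,"wx":0,"wy":0,"wz":0,"fingers":-0.2}]}}

```text
time: 62.18
tool_pos: [0.569, -0.2564, 0.2888]
tcp_rot: [-2.221, 0.001, 2.221]
wrist_force: [0.4, 0.6, -0.6]
width: 0.599
```

Run:
```python
from h import *
from a import A
cs=look('32'); stand(cs)
for x in(.615,.54,.465,.39): A('32',x)
```

```text
[ 0.5689 -0.2568  0.2889] [-0.9 -0.1 -0.6]
hung stem 244 [0.3908 0.2539 0.2219] 0.2324
hung stem 238 [0.4621 0.2541 0.2216] 0.2317
hung stem 230 [0.5377 0.2538 0.2215] 0.2319
hung stem 233 [0.617  0.255  0.2212] 0.2333
top knobtop 69 [0.6083 0.0912 0.1026] [0.6082 0.0914 0.1032] [0.022 0.018 0.01 ]
top yel 58 mean [0.5445 0.3904 0.062 ] x 0.5404 0.5475 y 0.3693 0.4127
top grn 26 mean [0.5029 0.4027 0.0626] x 0.5001 0.5055 y 0.3925 0.4124
top red 15 mean [0.5042 0.3725 0.0655] x 0.5004 0.5079 y 0.3689 0.3771
   tip [0.5042 0.3725 0.0655] 15
side knobtop 51 [0.6097 0.0941 0.1048] [0.6103 0.0943 0.1043] [0.021 0.022 0.01 ]
side yel 84 mean [0.5459 0.39   0.0635] x 0.5403 0.5517 y 0.3657 0.4129
side grn 34 mean [0.5045 0.4    0.0634] x 0.4994 0.5093 y 0.3834 0.413
side red 63 mean [0.5047 0.3636 0.0659] x 0.4984 0.5154 y 0.3511 0.3794
   tip [0.504  0.3728 0.0682] 23
hung 0.615 32 top (121, array([0.6164, 0.2525, 0.2211])) (245, array([0.6121, 0.2468, 0.1338])) (257, array([0.6038, 0.2402, 0.1103]))
hung 0.615 32 side (112, array([0.6176, 0.2577, 0.2213])) (242, array([0.6133, 0.2601, 0.
[... 155 characters left out ...]
0.5479, 0.2413, 0.1095]))
hung 0.54 32 side (113, array([0.538 , 0.2563, 0.2214])) (251, array([0.5369, 0.2597, 0.1358])) (266, array([0.5354, 0.2668, 0.1114]))
hung 0.465 32 top (116, array([0.4618, 0.2513, 0.2218])) (308, array([0.4644, 0.2454, 0.1336])) (259, array([0.4711, 0.2375, 0.11  ]))
hung 0.465 32 side (122, array([0.4625, 0.2569, 0.2213])) (290, array([0.4609, 0.2598, 0.1355])) (268, array([0.4582, 0.266 , 0.1105]))
hung 0.39 32 top (119, array([0.3905, 0.251 , 0.2219])) (289, array([0.3948, 0.2452, 0.1336])) (203, array([0.3962, 0.2333, 0.1122]))
hung 0.39 32 side (125, array([0.391 , 0.2567, 0.2219])) (285, array([0.3919, 0.2593, 0.1355])) (354, array([0.3862, 0.2652, 0.1065]))
```

View pics/top_32.png

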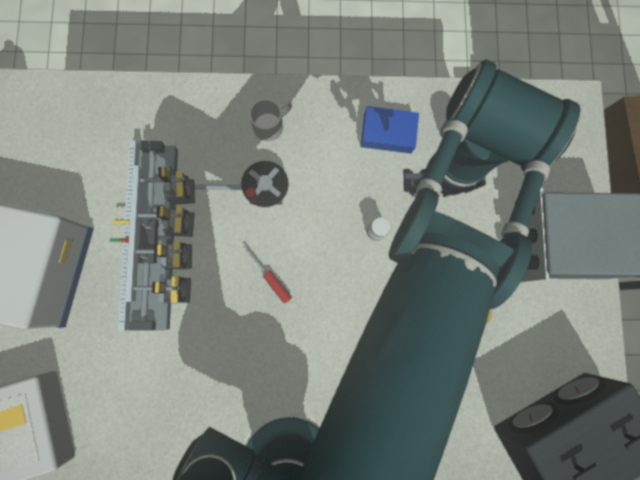

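View pics/side_32.png

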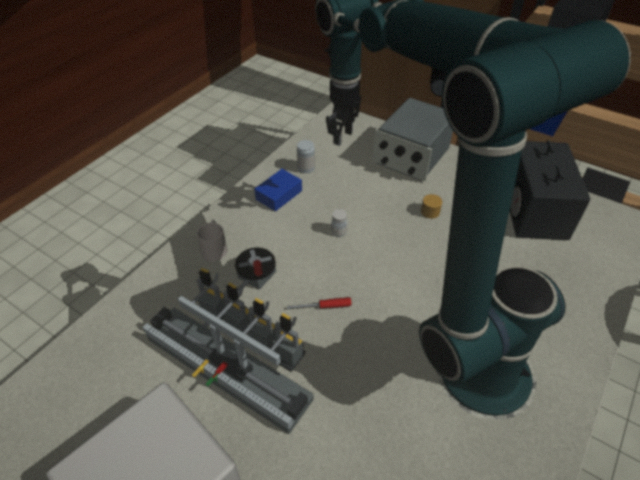

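The pictures show all four gauges hanging, one per hook, with their dials facing outward (top view, columns 160–190, rows 170–290). The pointer is on green at about (125,240), and the jar, screwdriver and weight are in place. The arm is clear, so I'm handing the job in.

```bash
python3 -c "
from workcell import finish_job
print(finish_job())"
```

```text
the job is handed in; nothing more can be done
None
```

The job is done and handed in at about 62 s. I cranked the pointer onto the yellow mark, hung all four gauges one per hook with dials outward, then cranked the loaded rail to the green mark.

- **Pointer:** on yellow it was within about 1 mm of the middle in both cameras before loading. On green, after release, the top camera reads 0.504 for the pointer against 0.503 for the mark. The side camera reads 0.504 to 0.505 against 0.5045.
- **Gauges:** the last pictures show all four hanging straight, 55 mm out from the rail (within a millimetre or two), with the yellow front strips facing outward.
- **Knock:** the gauge on hook 3 was knocked at about 24 s. It ended up turned about 10° and 11 mm nearer the rail, so I re-gripped, straightened and re-seated it before the last cranking.
- **Bystanders:** the jar, screwdriver and brass weight look to be where they started. I checked these by eye, not by measurement.
- **Disagreement:** the two cameras differ by up to about 5 mm in y, so I used their average. No check failed.

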